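Build the spice-tier tower and pack the jars

ROBOT

A 7-joint arm with a two-finger parallel gripper is mounted at the origin on the work surface. World frame = base frame: x ahead of the robot, y to its left, z up, the work surface at z = 0. Lengths are in m, angles in rad, forces in N, time in s.
With the tool pointing down it reaches from about 0.4 to 0.85 m from the base axis. Payload 4.5 kg.
Tool frame: the origin (TCP) lies between the finger pads; the fingertips stand 25 mm ahead of it and the grasp point (between the pads) lies 6 mm ahead of it (r.tips_ahead is the distance from the TCP to the fingertips, in m); z points along the fingers, y is the direction in which the jaws open and shut (so a half turn about z gives the same grasp; the last joint's range is limited). The gripper opens to 88 mm and grips with 3 to 60 N. Pads are 18 mm wide; open, the fingers measure 123 mm over their backs; the gripper's body (75 mm by 187 mm) begins 45 mm behind the grasp point.
Start: joints at [1.153, 0.689, -0.195, 1.565, 0.157, 0.902, -0.215], TCP at [0.273, -0.562, 0.264] pointing down, gripper open.
Joint ranges: [-3.01, 3.01], [-0.46, 2.08], [-1.47, 1.51], [0.13, 2.56], [-1, 4.14], [0.04, 2.09], [-2.66, 2.66]. Speed limits (rad/s): [2.57, 2.57, 3.14, 3.14, 3.14, 3.14, 3.14].

INTERFACE

Orientations are given as a unit quaternion [x, y, z, w].
In Python, from plant import r, imaging gives the robot as it stands.
- The arm moves only by the tool send_rows, never from a script. Its argument "moves" is one flat list of numbers, 6 for each row, row after row: the shift along the tool's x, y, z in m, then the turn, a rotation vector about the tool's x, y, z in degrees. A call has exactly 5 rows; each row is the pose to reach, as a shift and turn from the pose measured when the call began, along the tool's axes at that moment; what a row does not reach only later rows make up. A row lasts 1/12 s, in which the tool goes at most 41.7 mm and 7.16 degrees, less where a joint would pass 70% of its speed; a pose out of reach is approached as far as the arm can. A call with a gripper value outside its range is refused whole. "claw" is the closure, from -1 (fully open) to 1 (shut), so that 0 is half open, set as the call begins (left out, the last holds). The fingers move at their own pace and stop on an object; "grip_force" is the grip in N (left out, the last holds). Time passes only in rows, so rows that repeat a pose let the fingers close, or fill a call up. It gives the time, the measured TCP pose, the force and the opening at its end, in the units of the state.
- r.get_state(): the state, without advancing time (a new reading comes with each control period).
- imaging.snapshot(name): name is "side" or "top"; returns a dict with "image" (384x512x3 uint8, red, green, blue), "depth" (384x512 float32, m along the optical axis (not along the pixel's ray), 0 where there is no reading), "mtx" (3x3 intrinsics, pixels), "D" ([k1, k2, p1, p2, k3] as OpenCV has them; the pictures are not rectified), "rvec" (rotation vector, rad) and "tvec" (3), from world to camera coordinates, as OpenCV has them. Camera axes: x right, y down, z forward; pixel columns grow to the right and rows downward; lengths in m; the calibration is good to about 2 mm. A picture is of the moment at which its call begins.
- r.finish_job(): hands the job in, once; it reports no verdict.
Trained networks look in a picture, given as the dict that the camera call returned (one of the last four; its "shot" number tells which), for a name from the list of things; names that differ only in an ending like _2 or _b are one class to them, and where a whole thing is asked for, a point or a joint stands for the part that bears it (a point fixed in the world has none). Each returns a list of dicts, best first, with "score" (0 to 1); they miss things now and then, are a little off and sometimes report something else, mostly with a low value. They report only what shows in the picture. A call takes as long as a camera call. They do not tell look-alikes from the thing itself.
- imaging.look_for(query, picture): "box" ([centre column, centre row, width, height] as shares, 0 to 1, of the picture: columns of its width, rows of its height, round what is visible of it).
- imaging.silhouettes(query, picture): "pixels" (384x512 bool, what is visible of it) and "box" ([centre column, centre row, width, height] as shares, 0 to 1, of the picture: columns of its width, rows of its height, round what is visible of it).
- imaging.pinpoint(query, picture): "point" ([column, row] as shares, 0 to 1, of the picture: columns of its width, rows of its height: a listed point, or the origin of a listed thing).
The state is a dict: "clock": time; "q": joint angles; "qd": joint speeds; "joint_torque": joint torques, N m; "tool_pos": TCP position; "eef_rot": TCP orientation; "contact_force": force on the tool from outside, world axes, zero at the start; "moment": the same for the moment, N m; "opening": opening from 0.0 (shut) to 1.0 (fully open).
Only numpy, scipy, OpenCV 4.12 (cv2) and the standard library are available. Lean on these libraries where they do the work, as an engineer would, in place of code of your own. Each camera call takes 0.05 s, during which the arm holds its last target.

TASK

Make up the display set: thread the three clay ring tiers onto the brass post of the stand, hub up, the largest first, then the middle one, then the smallest, each fully home on what is below it, and stand every spice jar upright on the floor of the divided crate, one to a cell. The clay and glass are brittle, so grip them gently (about 25 N is plenty, well under 60 N), and leave the cinnamon, the pliers and the glue bottle alone.

Things in the scene. Friction and masses are not known exactly. Their poses are not given: they have to be found in the camera images.
- stand: Fixed stand: round dark wooden base 20 mm high, 116 mm across, with one upright brass post 20 mm thick in its middle, which rises 68 mm above the base (its top is 88 mm above the table; the last 10 mm taper to 10 mm across). Origin: centre of the underside, on the table; z up along the post.
- stand_seat (a point): Centre of the top face of the stand's base, on the post's axis, 20 mm above the table: where the first tier's underside must rest. z up.
- tier_large: Largest of three loose ring tiers of red-brown clay, flat on the table, hub up: a disc 100 mm across and 10 mm thick with a hub 46 mm across on top, 26 mm high in all; a 26 mm hole right through the middle. Grip from above across the hub, fingertips just above the disc. Origin: centre of the underside; z up through hole and hub. About 92 g.
- tier_middle: Middle of three loose ring tiers of red-brown clay, flat on the table, hub up: a disc 84 mm across and 10 mm thick with a hub 46 mm across on top, 24 mm high in all; a 26 mm hole right through the middle. Grip from above across the hub, fingertips just above the disc. Origin: centre of the underside; z up through hole and hub. About 76 g.
- tier_small: Smallest of three loose ring tiers of red-brown clay, flat on the table, hub up: a disc 68 mm across and 10 mm thick with a hub 46 mm across on top, 22 mm high in all; a 26 mm hole right through the middle. Grip from above across the hub, fingertips just above the disc. Origin: centre of the underside; z up through hole and hub. About 60 g.
- crate: Fixed low wooden crate, open on top, 174 x 174 mm outside and 45 mm high, walls and floor 6 mm thick, divided by one cross wall each way (as high as the sides) into 2 x 2 square cells 78 mm wide. Origin: centre of the underside, on the table; x and y along its sides, z up. The cell centres lie at x = +-42 mm, y = +-42 mm.
- crate_in (a point): Centre of the crate's inner floor, 6 mm above the table, axes as the crate's.
- jar0: Closed spice jar standing upright on the table (may be absent): clear glass, 52 mm across, with a wooden lid 54 mm across over its top 23 mm; 85 mm high in all. Origin: centre of its underside; z up. Weighs roughly 160 g. Best gripped across the lid.
- jar1: Closed spice jar standing upright on the table (may be absent): clear glass, 52 mm across, with a wooden lid 54 mm across over its top 23 mm; 85 mm high in all. Origin: centre of its underside; z up. Weighs roughly 160 g. Best gripped across the lid.
- jar2: Closed spice jar standing upright on the table (may be absent): clear glass, 52 mm across, with a wooden lid 54 mm across over its top 23 mm; 85 mm high in all. Origin: centre of its underside; z up. Weighs roughly 160 g. Best gripped across the lid.
- jar3: Closed spice jar standing upright on the table (may be absent): clear glass, 52 mm across, with a wooden lid 54 mm across over its top 23 mm; 85 mm high in all. Origin: centre of its underside; z up. Weighs roughly 160 g. Best gripped across the lid.
- cinnamon: Bystander: two cinnamon sticks tied side by side, 90 x 32 x 17 mm, lying on the table among the tiers. Leave alone.
- pliers: Bystander: small pliers with white handles, 160 mm long, lying flat near the robot on its right. Leave alone.
- glue: Bystander: upright white bottle with a red cap, 44 mm across and 120 mm high, at the far side of the table. Leave alone.
Mind the look-alikes: they are no part of the job. What is shaped like the tier_middle but grey is not meant.

How it is judged:
By the outcome, as a careful person would: the job done as asked, in the order asked, and still so for the second after the job is handed in, with the robot touching nothing.
Of jar0, jar1, jar2, jar3 only 3 to 4 are there at a start; the rules pass over those that are not, and their reading is None.
At some moment in a run one of tier_large, tier_middle, tier_small may be knocked a few centimetres aside while the robot is not near it.
Once in a run the grip may slacken for a moment while it holds something.
It also fails if it takes over 210 s, if anything falls off the work surface, if the arm or the gripper's body presses on something with over 40 N, if the wrist force passes 120 N, or if a joint passes its speed limit or range.

## Working session

There is one attempt and no reset: what is moved stays moved. The work goes in short steps, Python scripts to look and compute and a tool call to move; the robot and the scene stay as the last step left them, time stands still between calls to the robot, and variables do not carry over. Pictures are saved under pics/ and viewed, and the job is handed in when it is done.

Besides the shell and the picture viewer there is one more tool, called as a command line: name --argument value ..., lists and objects as JSON in quotes. send_rows: Moves the arm, as the interface text tells. Its arguments: {"type":"object","properties":{"moves":{"type":"array"},"claw":{"type":"number"},"grip_force":{"type":"number"}},"required":["moves"]}

```bash
ls; mkdir -p pics; cat > h.py <<'E'
import numpy as np, cv2
from plant import r, imaging
from scipy.spatial.transform import Rotation as R
def snap(n,f=None):
    p=imaging.snapshot(n)
    if f: cv2.imwrite('pics/'+f,p['image'][:,:,::-1])
    return p
def cloud(p):
    h,w=p['depth'].shape
    u,v=np.meshgrid(np.arange(w),np.arange(h))
    pts=np.stack([u.ravel(),v.ravel()],1).astype(np.float64)
    n=cv2.undistortPoints(pts[:,None],p['mtx'],p['D'])[:,0]
    z=p['depth'].ravel().astype(float)
    c=np.column_stack([n*z[:,None],z])
    Rm=cv2.Rodrigues(p['rvec'])[0]
    W=(c-np.ravel(p['tvec']))@Rm
    W[z<=0]=np.nan
    return W.reshape(h,w,3)
def ray(p,uv,z):
    n=cv2.undistortPoints(np.array(uv,float).reshape(-1,1,2),p['mtx'],p['D'])[:,0]
    Rm=cv2.Rodrigues(p['rvec'])[0]
    d=np.column_stack([n,np.ones(len(n))])@Rm; o=-np.ravel(p['tvec'])@Rm
    return o+d*((z-o[2])/d[:,2])[:,None]
def st():
    s=r.get_state()
    print('t',round(s['clock'],2),'pos',np.round(s['tool_pos'],4),'q',np.round(s['eef_rot'],4),'F',np.round(s['contact_force'],1),'op',round(s['opening'],3),'J',np.round(s['q'],2))
    print('Rm',np.round(R.from_quat(s['eef_rot']).as_matrix(),3).tolist())
    return s
def to(target,yaw=None):
    """shift in tool axes + rotvec deg to reach target tcp pos, tool down, jaw (tool y) at world yaw (mod pi, nearest)"""
    s=r.get_state(); M=R.from_quat(s['eef_rot']).as_matrix()
    d=M.T@(np.array(target)-s['tool_pos'])
    cur=np.arctan2(M[1,1],M[0,1])
    if yaw is None: yaw=cur
    dy=(yaw-cur+np.pi/2)%np.pi-np.pi/2; yw=cur+dy
    y=np.array([np.cos(yw),np.sin(yw),0]); z=np.array([0,0,-1.]); x=np.cross(y,z)
    T=np.column_stack([x,y,z])
    rv=np.degrees(R.from_matrix(M.T@T).as_rotvec())
    print('shift',np.round(d,4),'rot',np.round(rv,2),'yaw',round(np.degrees(yw),1),'cur',round(np.degrees(cur),1),'j7',round(s['q'][6],2))
E
python3 - <<'E'
from h import *
st()
for n in('top','side'):
    p=snap(n,n+'0.png'); W=cloud(p); np.savez('/tmp/%s0.npz'%n,W=W,im=p['image'])
    print(n,p['mtx'].tolist(),np.ravel(p['D']),-cv2.Rodrigues(p['rvec'])[0].T@np.ravel(p['tvec']))
    for q in ['stand','tier_large','tier_middle','tier_small','crate','jar0','cinnamon','pliers','glue']:
        for d in imaging.silhouettes(q,p):
            m=d['pixels']; w=W[m]; w=w[~np.isnan(w[:,0])]
            b=np.array(d['box'])*[512,384,512,384]
            print(q,round(d['score'],2),np.round(b),np.round(np.median(w,0),3) if len(w) else None, np.round(np.percentile(w[:,2],95),3) if len(w) else '')
E
```

```text
pics
t 0.0 pos [ 0.2726 -0.5618  0.2629] q [ 9.746e-01  2.240e-01 -3.000e-04 -9.000e-04] F [-0.4  0.6  0.1] op 1.001 J [ 1.15  0.69 -0.19  1.57  0.16  0.9  -0.22]
Rm [[0.9, 0.437, -0.001], [0.437, -0.9, 0.002], [-0.0, -0.002, -1.0]]
top [[389.95371539448166, 0.0, 250.59437742545137], [0.0, 389.95371539448166, 193.79870630616134], [0.0, 0.0, 1.0]] [-0.11908703  0.          0.          0.          0.        ] [ 0.38921516 -0.04378643  0.90621032]
stand 0.97 [248. 185.  46.  47.] [ 0.556 -0.041  0.02 ] 0.04
tier_large 0.75 [382. 218.  38.  42.] [ 0.487 -0.362  0.011] 0.027
tier_middle 0.97 [239. 278.  43.  38.] [ 0.35  -0.027  0.011] 0.025
tier_middle 0.57 [314. 240.  40.  37.] [ 0.435 -0.198  0.011] 0.025
tier_small 0.83 [310. 165.  26.  27.] [ 0.607 -0.191  0.012] 0.024
tier_small 0.18 [109. 191.  89.  83.] [0.54  0.276 0.007] 0.045
crate 0.88 [109. 191.  90.  84.] [0.54  0.276 0.007] 0.045
crate 0.73 [289. 104.  20.  39.] [ 0.731 -0.133  0.078] 0.121
jar0 0.92 [368. 160.  32.  30.] [ 0.607 -0.309  0.084] 0.087
jar0 0.89 [253. 225.  26.  29.] [ 0.458 -0.056  0.085] 0.087
jar0 0.82 [21
[... 869 characters left out ...]
.184  0.009] 0.023
tier_middle 0.22 [169. 316. 148. 124.] [0.535 0.288 0.017] 0.044
tier_small 0.72 [265. 230.  26.  46.] [0.456 0.06  0.06 ] 0.085
tier_small 0.54 [244. 175.  23.  21.] [ 0.606 -0.175  0.011] 0.021
crate 0.76 [169. 316. 144. 126.] [0.536 0.287 0.016] 0.044
jar0 0.88 [282. 203.  22.  45.] [ 0.451 -0.036  0.068] 0.085
jar0 0.82 [259. 141.  23.  42.] [ 0.61  -0.296  0.047] 0.085
jar0 0.69 [265. 228.  28.  44.] [0.456 0.06  0.06 ] 0.085
jar0 0.64 [159. 219.  33.  43.] [0.678 0.109 0.059] 0.085
cinnamon 0.56 [276. 163.  26.  16.] [ 0.555 -0.269  0.012] 0.016
pliers 0.83 [366. 172.  53.  26.] [ 0.309 -0.307  0.009] 0.012
glue 0.71 [189. 157.  18.  51.] [ 0.735 -0.119  0.057] 0.113
```

View pictures.

View pics/top0.png

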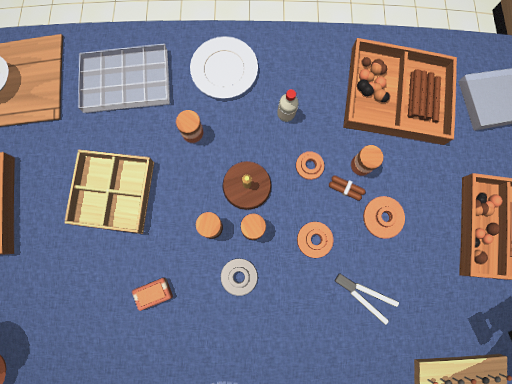

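View pics/side0.png

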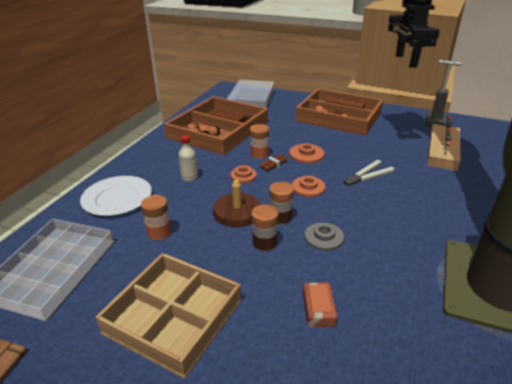

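```bash
cat >> h.py <<'E'
from scipy.optimize import least_squares
def blob(W,c,rad,zlo,zhi):
    m=(np.hypot(W[...,0]-c[0],W[...,1]-c[1])<rad)&(W[...,2]>zlo)&(W[...,2]<zhi)
    return m
def circ(W,c,rad,zlo,zhi):
    """enclosing circle of points in height band"""
    for _ in range(3):
        P=W[blob(W,c,rad,zlo,zhi)][:,:2]
        if len(P)<5: return None
        (x,y),rr=cv2.minEnclosingCircle((P*1000).astype(np.float32))
        c=(x/1000,y/1000)
    return np.round([x/1000,y/1000],4),round(rr,1),len(P),np.round(np.mean(P,0),4)
E
python3 - <<'E'
from h import *
for n in('top','side'):
    W=np.load('/tmp/%s0.npz'%n)['W']
    print(n)
    for nm,c,rad,zs in [('large',(.487,-.355),.062,(.006,.05)),('large hub',(.487,-.355),.035,(.02,.032)),
     ('mid?A',(.35,-.02),.055,(.006,.05)),('A hub',(.35,-.02),.035,(.02,.03)),('mid?B',(.435,-.19),.055,(.006,.05)),('Bhub',(.435,-.19),.035,(.018,.03)),
     ('small',(.607,-.183),.045,(.006,.05)),('smallhub',(.607,-.183),.033,(.017,.03)),('stand base',(.556,-.035),.07,(.015,.025)),('post',(.556,-.035),.03,(.06,.1)),
     ('j0',(.607,-.305),.04,(.07,.1)),('j1',(.458,-.05),.04,(.07,.1)),('j2',(.459,.045),.04,(.07,.1)),('j3',(.68,.095),.04,(.07,.1)),('glue',(.731,-.133),.04,(.06,.13))]:
        print(nm,circ(W,c,rad,*zs))
    P=W[blob(W,(.54,.28),.15,.03,.055)][:,:2]
    print('crate',cv2.minAreaRect((P*1000).astype(np.float32)))
E
```

```text
top
large (array([ 0.4877, -0.3664]), 50.7, 1305, array([ 0.4868, -0.3642]))
large hub (array([ 0.4877, -0.3658]), 23.8, 227, array([ 0.4872, -0.3644]))
mid?A (array([ 0.3492, -0.0256]), 42.2, 974, array([ 0.3498, -0.0258]))
A hub (array([ 0.3489, -0.0258]), 23.0, 230, array([ 0.3491, -0.0255]))
mid?B (array([ 0.4347, -0.201 ]), 42.3, 945, array([ 0.4344, -0.1997]))
Bhub (array([ 0.4344, -0.2006]), 23.3, 228, array([ 0.4348, -0.2006]))
small (array([ 0.6111, -0.1918]), 34.1, 549, array([ 0.6098, -0.1904]))
smallhub (array([ 0.6113, -0.1917]), 23.0, 207, array([ 0.6111, -0.1913]))
stand base (array([ 0.5612, -0.0417]), 55.9, 1652, array([ 0.56  , -0.0414]))
post (array([ 0.5617, -0.0414]), 10.1, 79, array([ 0.5595, -0.0411]))
j0 (array([ 0.6137, -0.3157]), 27.5, 486, array([ 0.6117, -0.3143]))
j1 (array([ 0.4594, -0.0559]), 27.0, 511, array([ 0.4588, -0.0561]))
j2 (array([0.4616, 0.0394]), 27.0, 516, array([0.4611, 0.0387]))
j3 (array([0.6893, 0.0902]), 26.9, 466, array([0.6875, 0.0896]))
glue (array([ 0.7412, -0.1362]), 22.6, 356, array([ 0.7346, -0.1344]))
crate ((539.8731079101562,
[... 560 characters left out ...]
 301, array([ 0.609 , -0.1814]))
smallhub (array([ 0.6125, -0.1886]), 24.6, 108, array([ 0.6116, -0.1863]))
stand base (array([ 0.5639, -0.0382]), 57.1, 902, array([ 0.5626, -0.0307]))
post (array([ 0.56  , -0.0363]), 9.7, 102, array([ 0.5593, -0.034 ]))
j0 (array([ 0.6163, -0.3117]), 30.9, 207, array([ 0.6123, -0.306 ]))
j1 (array([ 0.4589, -0.0527]), 28.7, 384, array([ 0.4578, -0.0469]))
j2 (array([0.4607, 0.0426]), 28.4, 477, array([0.4602, 0.048 ]))
j3 (array([0.6894, 0.0934]), 27.8, 424, array([0.6857, 0.099 ]))
glue (array([ 0.7419, -0.1298]), 22.2, 304, array([ 0.7383, -0.1242]))
crate ((540.3623657226562, 279.7853698730469), (175.5797882080078, 176.62669372558594), 83.91251373291016)
```

```bash
python3 - <<'E'
from h import *
to((.4885,-.364,.15))
E
```

```text
shift [ 0.2806 -0.0843  0.1137] rot [ 0.  0. -0.] yaw -64.1 cur -64.1 j7 -0.22
```

send_rows --moves '[0.035, -0.0105, 0.014, 0, 0, 0, 0.07, -0.021, 0.028, 0, 0, 0, 0.105, -0.0315, 0.042, 0, 0, 0, 0.14, -0.042, 0.056, 0, 0, 0, 0.175, -0.0525, 0.07, 0, 0, 0]' --claw -1 --grip_force 25

```text
clock: 1.42
tool_pos: [0.4085, -0.4376, 0.1933]
eef_rot: [0.975, 0.224, 0.0, 0.0]
contact_force: [0.7, -1.0, -0.1]
opening: 1.002
```

```bash
python3 - <<'E'
from h import *
st();to((.4885,-.364,.12))
E
```

```text
t 1.42 pos [ 0.4085 -0.4376  0.1933] q [9.746e-01 2.238e-01 2.000e-04 3.000e-04] F [ 0.7 -1.  -0.1] op 1.002 J [ 0.83  0.74 -0.15  1.72  0.16  0.69 -0.53]
Rm [[0.9, 0.436, 0.001], [0.436, -0.9, -0.0], [0.0, 0.001, -1.0]]
shift [ 0.1041 -0.0314  0.0733] rot [ 0.04 -0.01  0.  ] yaw -64.1 cur -64.1 j7 -0.53
```

send_rows --moves '[0.03, -0.009, 0.02, 0, 0, 0, 0.06, -0.018, 0.04, 0, 0, 0, 0.09, -0.027, 0.06, 0, 0, 0, 0.104, -0.0315, 0.073, 0, 0, 0, 0.104, -0.0315, 0.073, 0, 0, 0]'

```text
clock: 1.83
tool_pos: [0.4914, -0.358, 0.1177]
eef_rot: [0.974, 0.228, 0.0, -0.003]
contact_force: [1.0, 0.8, 0.3]
opening: 1.003
```

```bash
python3 - <<'E'
from h import *
st();to((.4885,-.364,.037))
for n in('side','top'):
    p=snap(n,n+'1.png');W=cloud(p)
    print(circ(W,(.488,-.364),.062,.006,.03),circ(W,(.488,-.364),.035,.021,.032))
E
```

```text
t 1.83 pos [ 0.4914 -0.358   0.1177] q [ 9.737e-01  2.276e-01  5.000e-04 -2.600e-03] F [1.  0.8 0.3] op 1.003 J [ 0.62  0.86 -0.12  1.73  0.16  0.56 -0.7 ]
Rm [[0.896, 0.443, -0.0], [0.443, -0.896, 0.005], [0.002, -0.005, -1.0]]
shift [-0.0054  0.0044  0.0806] rot [-0.27 -0.12 -0.  ] yaw -63.7 cur -63.7 j7 -0.7
(array([ 0.4899, -0.3625]), 51.7, 479, array([ 0.4868, -0.3538])) (array([ 0.4879, -0.3627]), 25.8, 88, array([ 0.4887, -0.3608]))
(array([ 0.4882, -0.3653]), 50.7, 363, array([ 0.5034, -0.3537])) (array([ 0.4878, -0.3789]), 14.5, 39, array([ 0.487 , -0.3807]))
```

View pics/side1.png

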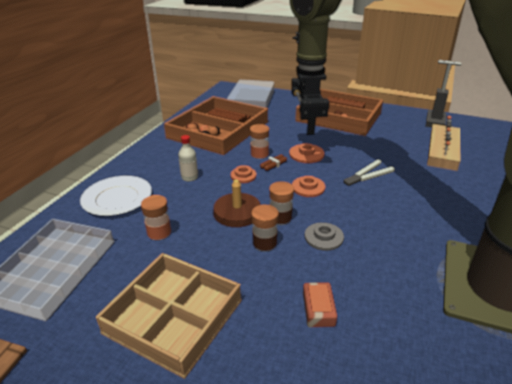

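send_rows --moves '[-0.0054, 0.0044, 0.025, 0, 0, 0, -0.0054, 0.0044, 0.05, 0, 0, 0, -0.0054, 0.0044, 0.07, 0, 0, 0, -0.0054, 0.0044, 0.079, 0, 0, 0, -0.0054, 0.0044, 0.079, 0, 0, 0]'

```text
clock: 2.35
tool_pos: [0.4829, -0.3719, 0.0403]
eef_rot: [0.975, 0.223, -0.002, -0.0]
contact_force: [1.3, 0.1, 0.4]
opening: 0.999
```

```bash
python3 - <<'E'
from h import *
st();to((.4885,-.364,.038),np.radians(-64))
E
```

```text
t 2.35 pos [ 0.4829 -0.3719  0.0403] q [ 9.748e-01  2.229e-01 -1.700e-03 -1.000e-04] F [1.3 0.1 0.4] op 0.999 J [ 0.63  0.99 -0.09  1.74  0.18  0.43 -0.71]
Rm [[0.901, 0.435, -0.003], [0.435, -0.901, -0.001], [-0.003, -0.001, -1.0]]
shift [ 0.0085 -0.0047  0.0023] rot [-0.06  0.19 -0.24] yaw -64.0 cur -64.2 j7 -0.71
```

```bash
cat >> h.py <<'E'
def settle(n=2):
    for _ in range(n): imaging.snapshot('side')
E
python3 - <<'E'
from h import *
settle(1);st();settle(1);st();to((.4885,-.364,.038),np.radians(-64))
E
```

```text
t 2.4 pos [ 0.484  -0.3719  0.0415] q [ 9.748e-01  2.231e-01 -9.000e-04  5.000e-04] F [ 0.2 -0.6 -0.4] op 0.997 J [ 0.63  0.98 -0.09  1.74  0.18  0.43 -0.71]
Rm [[0.9, 0.435, -0.001], [0.435, -0.9, -0.001], [-0.002, 0.001, -1.0]]
t 2.45 pos [ 0.4849 -0.3719  0.0423] q [ 9.747e-01  2.234e-01 -1.000e-04  1.000e-03] F [-1.1  0.2  0.2] op 0.999 J [ 0.63  0.98 -0.09  1.74  0.18  0.43 -0.71]
Rm [[0.9, 0.435, 0.0], [0.435, -0.9, -0.002], [-0.001, 0.002, -1.0]]
shift [ 0.0067 -0.0056  0.0043] rot [ 0.11  0.04 -0.19] yaw -64.0 cur -64.2 j7 -0.71
```

send_rows --moves '[0.0065, -0.0055, 0.0015, 0, 0, 0, 0.0065, -0.0055, 0.0025, 0, 0, 0, 0.0065, -0.0055, 0.0035, 0, 0, 0, 0.0065, -0.0055, 0.0035, 0, 0, 0, 0.0065, -0.0055, 0.0035, 0, 0, 0]'

```text
clock: 2.87
tool_pos: [0.4884, -0.3642, 0.0391]
eef_rot: [0.975, 0.223, -0.0, 0.001]
contact_force: [0.9, 0.0, -0.7]
opening: 1.001
```

```bash
python3 - <<'E'
from h import *
settle(1);st();to((.4885,-.364,.038),np.radians(-64))
p=snap('top','t2.png')
E
```

```text
t 2.92 pos [ 0.4884 -0.3643  0.039 ] q [ 9.747e-01  2.234e-01 -1.000e-04  1.200e-03] F [ 0.2 -0.3 -0.2] op 1.002 J [ 0.61  0.99 -0.08  1.74  0.18  0.42 -0.72]
Rm [[0.9, 0.435, 0.0], [0.435, -0.9, -0.002], [-0.001, 0.002, -1.0]]
shift [ 0.0003 -0.0002  0.001 ] rot [ 0.13  0.04 -0.19] yaw -64.0 cur -64.2 j7 -0.72
```

Good. Close.

send_rows --moves '[0, 0, 0.0005, 0, 0, 0, 0, 0, 0.0005, 0, 0, 0, 0, 0, 0.0005, 0, 0, 0, 0, 0, 0.0005, 0, 0, 0, 0, 0, 0.0005, 0, 0, 0]' --claw 1 --grip_force 25

```text
clock: 3.38
tool_pos: [0.4883, -0.3644, 0.0384]
eef_rot: [0.975, 0.223, -0.0, 0.001]
contact_force: [0.1, 0.1, -0.1]
opening: 0.643
```

send_rows --moves '[0, 0, 0, 0, 0, 0, 0, 0, 0, 0, 0, 0, 0, 0, 0, 0, 0, 0, 0, 0, 0, 0, 0, 0, 0, 0, 0, 0, 0, 0]'

```text
clock: 3.8
tool_pos: [0.4883, -0.3644, 0.0384]
eef_rot: [0.975, 0.223, -0.0, 0.001]
contact_force: [0.8, -1.0, -0.9]
opening: 0.513
```

```bash
python3 - <<'E'
from h import *
st()
E
```

```text
t 3.8 pos [ 0.4883 -0.3644  0.0384] q [ 9.748e-01  2.233e-01 -1.000e-04  1.200e-03] F [ 0.8 -1.  -0.9] op 0.513 J [ 0.61  0.99 -0.08  1.74  0.18  0.42 -0.72]
Rm [[0.9, 0.435, 0.0], [0.435, -0.9, -0.002], [-0.001, 0.002, -1.0]]
```

send_rows --moves '[0, 0, -0.01, 0, 0, 0, 0, 0, -0.03, 0, 0, 0, 0, 0, -0.06, 0, 0, 0, 0, 0, -0.09, 0, 0, 0, 0, 0, -0.12, 0, 0, 0]'

```text
clock: 4.22
tool_pos: [0.4878, -0.3638, 0.1601]
eef_rot: [0.975, 0.223, -0.0, 0.001]
contact_force: [-0.0, 0.1, -1.5]
opening: 0.514
```

```bash
python3 - <<'E'
from h import *
settle(2);s=st();to((.562,-.0395,.16))
p=snap('side','s3.png');W=cloud(p)
c=s['tool_pos']
P=W[blob(W,c,.06,c[2]-.045,c[2]-.026)];print(len(P),circ(W,c,.06,c[2]-.045,c[2]-.026))
E
```

```text
t 4.32 pos [ 0.4909 -0.3659  0.1639] q [0.9748 0.2231 0.0033 0.0047] F [ 0.2 -1.2 -0.5] op 0.511 J [ 0.63  0.79 -0.12  1.71  0.15  0.64 -0.69]
Rm [[0.9, 0.435, 0.008], [0.435, -0.9, -0.008], [0.004, 0.011, -1.0]]
shift [ 0.206 -0.263  0.002] rot [ 0.61 -0.25  0.  ] yaw -64.2 cur -64.2 j7 -0.69
389 (array([ 0.4906, -0.3638]), 51.8, 389, array([ 0.4869, -0.346 ]))
```

View pics/s3.png

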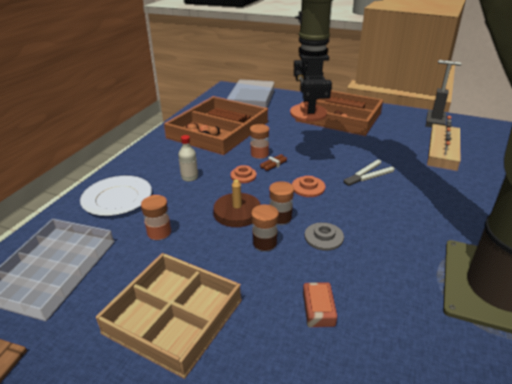

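send_rows --moves '[0.015, -0.02, 0, 0, 0, 0, 0.036, -0.046, 0, 0, 0, 0, 0.058, -0.074, 0, 0, 0, 0, 0.08, -0.102, 0, 0, 0, 0, 0.102, -0.13, 0, 0, 0, 0]'

```text
clock: 4.78
tool_pos: [0.5239, -0.2018, 0.1597]
eef_rot: [0.975, 0.223, 0.001, 0.002]
contact_force: [0.4, 0.9, -0.8]
opening: 0.509
```

```bash
python3 - <<'E'
from h import *
to((.562,-.0395,.16),np.radians(-64))
E
```

```text
shift [ 0.1048 -0.1296 -0.001 ] rot [ 0.29 -0.01 -0.24] yaw -64.0 cur -64.2 j7 -0.94
```

send_rows --moves '[0.025, -0.03, 0, 0, 0, 0, 0.05, -0.06, -0.001, 0, 0, 0, 0.075, -0.092, -0.001, 0, 0, 0, 0.095, -0.117, -0.001, 0, 0, 0, 0.105, -0.1295, -0.001, 0, 0, 0]'

```text
clock: 5.2
tool_pos: [0.5621, -0.0329, 0.1589]
eef_rot: [0.974, 0.226, 0.0, 0.0]
contact_force: [0.8, 0.7, -1.5]
opening: 0.517
```

send_rows --moves '[0, 0, 0, 0, 0, 0, 0, 0, 0, 0, 0, 0, 0, 0, 0, 0, 0, 0, 0, 0, 0, 0, 0, 0, 0, 0, 0, 0, 0, 0]'

```text
clock: 5.62
tool_pos: [0.5615, -0.0355, 0.1588]
eef_rot: [0.974, 0.225, -0.0, 0.001]
contact_force: [-0.2, 0.4, -1.6]
opening: 0.511
```

```bash
cat >> h.py <<'E'
def ring(W,c0,z,rad):
    """fit circle of known radius (m) to top-plane points' outline at height z"""
    m=blob(W,c0,rad+.02,z-.006,z+.005)
    P=W[m][:,:2]
    # pick, in angular bins round current centre, the outermost point
    c=np.array(c0[:2],float)
    for _ in range(5):
        d=P-c; a=np.arctan2(d[:,1],d[:,0]); rr=np.hypot(*d.T)
        b=((a+np.pi)/(2*np.pi)*36).astype(int)%36
        idx=[np.where(b==k)[0][np.argmax(rr[b==k])] for k in range(36) if (b==k).sum()>0]
        idx=[i for i in idx if abs(rr[i]-rad)<.008]
        Q=P[idx]
        if len(Q)<4: return None
        c=least_squares(lambda q:np.hypot(*(Q-q).T)-rad,c,loss='soft_l1',f_scale=.001).x
    return np.round(c,4),len(Q)
E
python3 - <<'E'
from h import *
settle(2)
s=st();to((.562,-.0395,.16),np.radians(-64)); c=s['tool_pos']
for n in('top','side'):
    p=snap(n,n+'4.png');W=cloud(p);np.savez('/tmp/%s4.npz'%n,W=W,im=p['image'])
    print(n,ring(W,c,c[2]-.0284,.05),circ(W,c,.06,c[2]-.045,c[2]-.026))
s=st()
E
```

```text
t 5.72 pos [ 0.5618 -0.0346  0.1589] q [9.743e-01 2.251e-01 0.000e+00 8.000e-04] F [-0.6  1.1 -1.7] op 0.51 J [-0.    0.75 -0.03  1.85  0.05  0.53 -1.18]
Rm [[0.899, 0.439, 0.0], [0.439, -0.899, -0.002], [-0.0, 0.002, -1.0]]
shift [-0.0019  0.0045 -0.0011] rot [0.09 0.02 0.02] yaw -64.0 cur -64.0 j7 -1.18
top None None
side (array([ 0.5621, -0.0316]), 30) (array([ 0.5615, -0.032 ]), 50.9, 684, array([ 0.5546, -0.0162]))
t 5.82 pos [ 0.5619 -0.0339  0.159 ] q [9.742e-01 2.256e-01 2.000e-04 6.000e-04] F [ 0.1  0.5 -0.2] op 0.514 J [-0.    0.75 -0.03  1.85  0.05  0.53 -1.18]
Rm [[0.898, 0.44, 0.001], [0.44, -0.898, -0.001], [0.0, 0.001, -1.0]]
```

View pics/side4.png

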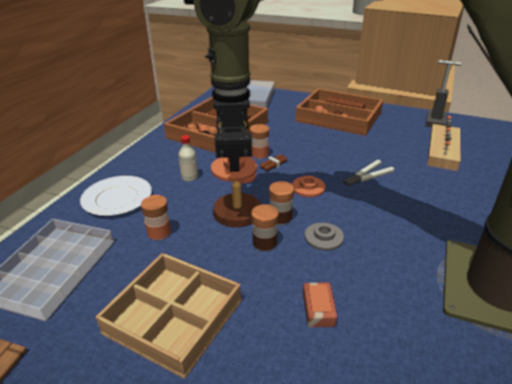

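View pics/top4.png

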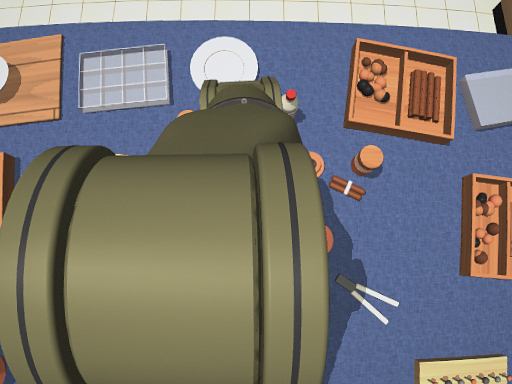

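```bash
python3 - <<'E'
from h import *
for n in('top','side'):
    W=np.load('/tmp/%s0.npz'%n)['W']
    for nm,c,z,rd in [('base',(.562,-.04),.02,.058),('large',(.4885,-.364),.01,.05),('mid',(.435,-.198),.01,.042),('grey',(.35,-.024),.01,.042),('small',(.612,-.19),.01,.034)]+[('j%d'%i,c,.085,.027) for i,c in enumerate([(.615,-.3135),(.459,-.054),(.461,.041),(.689,.092)])]:
        print(n,nm,ring(W,c,z,rd))
    W[np.isnan(W)]=-1
    m=blob(W,(.562,-.04),.05,.04,.1); P=W[m]
    for z0 in (.045,.055,.065,.075,.083):
        Q=P[abs(P[:,2]-z0)<.005]; print(z0,len(Q),np.round(Q.mean(0),4),np.round(np.ptp(Q,0),4))
    
E
```

```text
top base (array([ 0.5609, -0.0423]), 36)
top large (array([ 0.4875, -0.3659]), 30)
top mid (array([ 0.4349, -0.2008]), 30)
top grey (array([ 0.3498, -0.0258]), 30)
top small (array([ 0.6115, -0.1911]), 31)
top j0 (array([ 0.6133, -0.3161]), 36)
top j1 (array([ 0.4593, -0.0562]), 36)
top j2 (array([0.4615, 0.0394]), 36)
top j3 (array([0.6894, 0.0905]), 36)
0.045 7 [ 0.5536 -0.0424  0.0449] [0.0041 0.0157 0.0088]
0.055 7 [ 0.554  -0.0411  0.0546] [0.0069 0.0178 0.0068]
0.065 8 [ 0.5539 -0.0413  0.0651] [0.0067 0.0176 0.0078]
0.075 18 [ 0.559  -0.041   0.0771] [0.02   0.0174 0.0091]
0.083 51 [ 0.5606 -0.0409  0.0833] [0.0179 0.0174 0.0096]
side base (array([ 0.5593, -0.0384]), 28)
side large (array([ 0.4897, -0.3618]), 32)
side mid (array([ 0.4361, -0.1973]), 30)
side grey (array([ 0.3504, -0.0224]), 35)
side small (array([ 0.6124, -0.188 ]), 28)
side j0 (array([ 0.6155, -0.3132]), 34)
side j1 (array([ 0.4599, -0.0527]), 36)
side j2 (array([0.462 , 0.0423]), 36)
side j3 (array([0.6892, 0.0943]), 36)
0.045 33 [ 0.559  -0.0324  0.045 ] [0.0173 0.0131 0.0099]
0.055 33 [ 0.5598 -0.0323  0.055 ] [0.0173 0.0133 0.0095]
0.065 34 [ 0.5583 -0.0334  0.0648] [0.017  0.0151 0.0095]
0.075 34 [ 0.5588 -0.0327  0.0754] [0.0152 0.0163 0.0092]
0.083 40 [ 0.5608 -0.0353  0.0832] [0.0175 0.0142 0.0092]
```

```bash
python3 - <<'E'
from h import *
settle(1);s=st();to((.5615,-.0407,.135),np.radians(-64))
E
```

```text
t 5.87 pos [ 0.562  -0.0335  0.159 ] q [9.741e-01 2.259e-01 2.000e-04 5.000e-04] F [ 1.1 -0.  -1.3] op 0.512 J [-0.    0.75 -0.03  1.85  0.05  0.53 -1.18]
Rm [[0.898, 0.44, 0.001], [0.44, -0.898, -0.001], [0.0, 0.001, -1.0]]
shift [-0.0036  0.0062  0.024 ] rot [ 0.07 -0.01  0.11] yaw -64.0 cur -63.9 j7 -1.18
```

send_rows --moves '[-0.0038, 0.0063, 0.003, 0, 0, 0, -0.0038, 0.0063, 0.009, 0, 0, 0, -0.0038, 0.0063, 0.016, 0, 0, 0, -0.0038, 0.0063, 0.022, 0, 0, 0, -0.0038, 0.0063, 0.024, 0, 0, 0]'

```text
clock: 6.28
tool_pos: [0.5606, -0.0407, 0.1336]
eef_rot: [0.974, 0.226, -0.001, 0.0]
contact_force: [-0.2, 0.2, -1.5]
opening: 0.513
```

```bash
python3 - <<'E'
from h import *
settle(3);s=st();to((.5615,-.0407,.11),np.radians(-64))
p=snap('side','s5.png');W=cloud(p);c=s['tool_pos'];print(ring(W,c,c[2]-.0284,.05))
cv2.imwrite('pics/s5b.png',cv2.resize(p['image'][110:250,170:310,::-1],None,fx=4,fy=4,interpolation=2))
E
```

```text
t 6.43 pos [ 0.5612 -0.0407  0.1346] q [ 9.741e-01  2.260e-01 -1.000e-04  4.000e-04] F [-0.4 -0.5 -1.2] op 0.509 J [ 0.01  0.79 -0.03  1.87  0.05  0.48 -1.18]
Rm [[0.898, 0.44, -0.0], [0.44, -0.898, -0.001], [-0.0, 0.001, -1.0]]
shift [0.0002 0.0001 0.0246] rot [0.04 0.02 0.13] yaw -64.0 cur -63.9 j7 -1.18
(array([ 0.5617, -0.0382]), 28)
```

View pics/s5b.png

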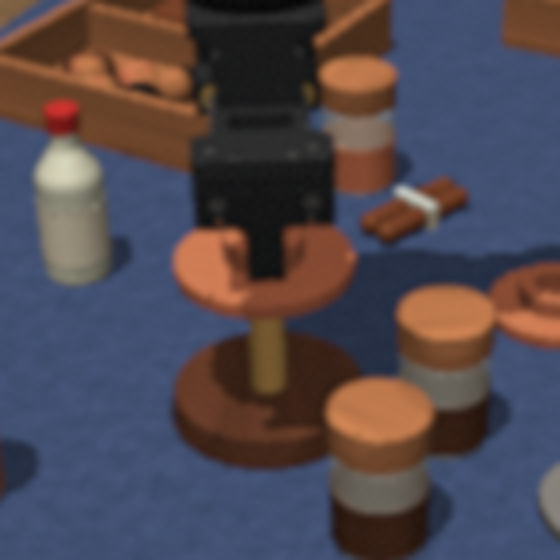

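send_rows --moves '[0, 0, 0.004, 0, 0, 0, 0, 0, 0.01, 0, 0, 0, 0, 0, 0.017, 0, 0, 0, 0, 0, 0.023, 0, 0, 0, 0, 0, 0.025, 0, 0, 0]'

```text
clock: 6.9
tool_pos: [0.5607, -0.0407, 0.1086]
eef_rot: [0.974, 0.226, -0.001, 0.0]
contact_force: [0.3, -0.2, -1.8]
opening: 0.511
```

```bash
python3 - <<'E'
from h import *
s=st();settle(1);to((.5615,-.0407,.07),np.radians(-64))
E
```

```text
t 6.9 pos [ 0.5607 -0.0407  0.1086] q [ 9.741e-01  2.261e-01 -8.000e-04  2.000e-04] F [ 0.3 -0.2 -1.8] op 0.511 J [ 0.01  0.84 -0.03  1.88  0.06  0.43 -1.18]
Rm [[0.898, 0.44, -0.001], [0.44, -0.898, -0.001], [-0.002, 0.0, -1.0]]
shift [0.0008 0.0003 0.0386] rot [0.01 0.1  0.13] yaw -64.0 cur -63.9 j7 -1.18
```

No contact force. Continue down.

send_rows --moves '[0.0005, 0, 0.006, 0, 0, 0, 0.0005, 0, 0.014, 0, 0, 0, 0.0005, 0, 0.024, 0, 0, 0, 0.0005, 0, 0.033, 0, 0, 0, 0.0005, 0, 0.038, 0, 0, 0]'

```text
clock: 7.37
tool_pos: [0.5604, -0.0404, 0.069]
eef_rot: [0.974, 0.226, -0.002, -0.0]
contact_force: [-0.3, 0.3, -1.2]
opening: 0.513
```

```bash
python3 - <<'E'
from h import *
s=st();settle(1);to((.5615,-.0407,.0585),np.radians(-64));st()
E
```

```text
t 7.37 pos [ 0.5604 -0.0404  0.069 ] q [ 0.9741  0.2261 -0.0017 -0.    ] F [-0.3  0.3 -1.2] op 0.513 J [ 0.    0.91 -0.03  1.89  0.06  0.35 -1.18]
Rm [[0.898, 0.441, -0.003], [0.441, -0.898, -0.001], [-0.003, -0.001, -1.0]]
shift [0.0012 0.0009 0.01  ] rot [-0.07  0.24  0.14] yaw -64.0 cur -63.9 j7 -1.18
t 7.42 pos [ 0.5601 -0.0404  0.0685] q [ 9.741e-01  2.262e-01 -2.200e-03 -1.000e-04] F [ 0.2 -0.1 -1.4] op 0.514 J [ 0.    0.91 -0.03  1.89  0.06  0.35 -1.18]
Rm [[0.898, 0.441, -0.004], [0.441, -0.898, -0.001], [-0.004, -0.001, -1.0]]
```

send_rows --moves '[0.001, 0.0005, 0.003, 0, 0.2, 0, 0.001, 0.0005, 0.006, 0, 0.2, 0, 0.001, 0.0005, 0.008, 0, 0.2, 0, 0.001, 0.0005, 0.0095, 0, 0.2, 0, 0.001, 0.0005, 0.0095, 0, 0.2, 0]'

```text
clock: 7.83
tool_pos: [0.5611, -0.0404, 0.0589]
eef_rot: [0.974, 0.226, -0.001, -0.001]
contact_force: [-0.7, -0.1, -0.9]
opening: 0.511
```

```bash
python3 - <<'E'
from h import *
s=st();settle(1);to((.5615,-.0407,.0585),np.radians(-64));st()
E
```

```text
t 7.83 pos [ 0.5611 -0.0404  0.0589] q [ 9.741e-01  2.261e-01 -5.000e-04 -5.000e-04] F [-0.7 -0.1 -0.9] op 0.511 J [ 0.01  0.92 -0.03  1.89  0.06  0.33 -1.18]
Rm [[0.898, 0.441, -0.001], [0.441, -0.898, 0.001], [-0.001, -0.001, -1.0]]
shift [0.0002 0.0004 0.0006] rot [-0.07  0.04  0.14] yaw -64.0 cur -63.9 j7 -1.18
t 7.88 pos [ 0.5612 -0.0404  0.0591] q [ 9.741e-01  2.261e-01 -5.000e-04 -5.000e-04] F [ 0.4  0.  -0.9] op 0.518 J [ 0.01  0.92 -0.03  1.89  0.06  0.33 -1.18]
Rm [[0.898, 0.441, -0.001], [0.441, -0.898, 0.001], [-0.001, -0.001, -1.0]]
```

Down another mm, check force, then release.

send_rows --moves '[0, 0, 0.0005, 0, 0, 0, 0, 0, 0.001, 0, 0, 0, 0, 0, 0.001, 0, 0, 0, 0, 0, 0.001, 0, 0, 0, 0, 0, 0.001, 0, 0, 0]'

```text
clock: 8.3
tool_pos: [0.5614, -0.0404, 0.0584]
eef_rot: [0.974, 0.226, -0.0, -0.0]
contact_force: [-0.3, 0.4, 1.2]
opening: 0.515
```

send_rows --moves '[0, 0, 0, 0, 0, 0, 0, 0, 0, 0, 0, 0, 0, 0, 0, 0, 0, 0, 0, 0, 0, 0, 0, 0, 0, 0, 0, 0, 0, 0]' --claw -0.6

```text
clock: 8.72
tool_pos: [0.5614, -0.0404, 0.0583]
eef_rot: [0.974, 0.226, -0.0, -0.0]
contact_force: [-0.1, -0.6, 0.1]
opening: 0.8
```

send_rows --moves '[0, 0, -0.005, 0, 0, 0, 0, 0, -0.025, 0, 0, 0, 0, 0, -0.05, 0, 0, 0, 0, 0, -0.08, 0, 0, 0, 0, 0, -0.11, 0, 0, 0]'

```text
clock: 9.13
tool_pos: [0.5609, -0.0405, 0.1695]
eef_rot: [0.974, 0.226, -0.001, -0.001]
contact_force: [0.2, -0.1, 0.3]
opening: 0.799
```

```bash
python3 - <<'E'
from h import *
settle(1);s=st();
p=snap('side','s6.png');W=cloud(p);
print(ring(W,(.5615,-.04),.03,.05),circ(W,(.5615,-.04),.035,.041,.05))
cv2.imwrite('pics/s6b.png',cv2.resize(p['image'][110:250,170:310,::-1],None,fx=4,fy=4,interpolation=2))
print(ring(W,(.436,-.198),.01,.042),ring(W,(.612,-.19),.01,.034))
to((.4353,-.199,.15),np.radians(-64))
E
```

```text
t 9.18 pos [ 0.5643 -0.0408  0.175 ] q [9.741e-01 2.259e-01 4.000e-03 7.000e-04] F [-0.4  0.1  3.2] op 0.799 J [ 0.01  0.73 -0.04  1.84  0.05  0.56 -1.17]
Rm [[0.898, 0.44, 0.008], [0.44, -0.898, 0.001], [0.008, 0.003, -1.0]]
(array([ 0.5621, -0.0377]), 35) (array([ 0.5627, -0.0369]), 24.2, 150, array([ 0.5594, -0.0321]))
(array([ 0.4361, -0.1972]), 31) (array([ 0.6122, -0.188 ]), 27)
shift [-0.1857  0.0852  0.0217] rot [ 0.18 -0.45  0.12] yaw -64.0 cur -63.9 j7 -1.17
```

View pics/s6b.png

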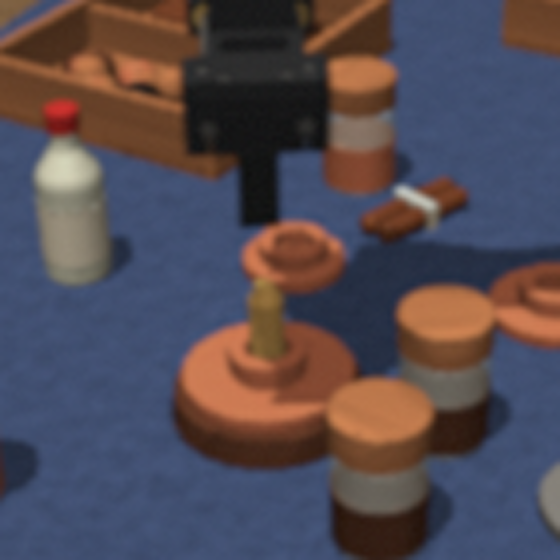

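send_rows --moves '[-0.025, 0.0115, 0.003, 0, 0, 0, -0.06, 0.0275, 0.007, 0, 0, 0, -0.095, 0.0435, 0.012, 0, 0, 0, -0.13, 0.06, 0.017, 0, 0, 0, -0.165, 0.0755, 0.02, 0, 0, 0]' --claw -1

```text
clock: 9.65
tool_pos: [0.448, -0.1821, 0.1513]
eef_rot: [0.974, 0.226, 0.004, 0.0]
contact_force: [1.7, -1.7, -0.5]
opening: 1.001
```

send_rows --moves '[-0.01, 0.005, 0.002, 0, 0, 0, -0.02, 0.0095, 0.003, 0, 0, 0, -0.02, 0.0095, 0.003, 0, 0, 0, -0.02, 0.0095, 0.003, 0, 0, 0, -0.02, 0.0095, 0.003, 0, 0, 0]'

```text
clock: 10.07
tool_pos: [0.4358, -0.198, 0.1482]
eef_rot: [0.974, 0.227, 0.005, 0.0]
contact_force: [0.5, 0.2, -0.3]
opening: 0.999
```

```bash
python3 - <<'E'
from h import *
settle(2);s=st();
p=snap('side');W=cloud(p);print(ring(W,(.436,-.198),.01,.042))
to((.4355,-.1990,.0385),np.radians(-64))
E
```

```text
t 10.17 pos [ 0.4357 -0.198   0.1483] q [9.737e-01 2.276e-01 4.600e-03 4.000e-04] F [0.6 0.6 0.4] op 1.001 J [ 0.38  0.7  -0.08  2.11  0.14  0.32 -0.93]
Rm [[0.896, 0.443, 0.009], [0.443, -0.896, 0.001], [0.009, 0.003, -1.0]]
(array([ 0.436, -0.197]), 31)
shift [-0.0012  0.0005  0.1097] rot [ 0.16 -0.48  0.3 ] yaw -64.0 cur -63.7 j7 -0.93
```

send_rows --moves '[-0.001, 0.0005, 0.025, 0.1, -0.4, 0.2, -0.0012, 0.0005, 0.055, 0.1, -0.4, 0.2, -0.0012, 0.0005, 0.082, 0.1, -0.4, 0.2, -0.0012, 0.0005, 0.1, 0.1, -0.4, 0.2, -0.0012, 0.0005, 0.107, 0.1, -0.4, 0.2]'

```text
clock: 10.63
tool_pos: [0.4353, -0.1977, 0.039]
eef_rot: [0.974, 0.227, -0.0, -0.001]
contact_force: [0.0, -0.3, -0.5]
opening: 0.996
```

```bash
python3 - <<'E'
from h import *
settle(2);s=st();
to((.4355,-.1990,.0385),np.radians(-64))
E
```

```text
t 10.73 pos [ 0.4355 -0.1982  0.0403] q [ 9.740e-01  2.265e-01  1.000e-04 -3.000e-04] F [-0.9  0.1  0.7] op 1.001 J [ 0.34  0.93 -0.02  2.14  0.17  0.08 -0.95]
Rm [[0.897, 0.441, 0.0], [0.441, -0.897, 0.001], [0.0, -0.001, -1.0]]
shift [-0.0003  0.0008  0.0018] rot [-0.03 -0.02  0.18] yaw -64.0 cur -63.8 j7 -0.95
```

send_rows --moves '[-0.0003, 0.0008, 0.0015, 0, 0, 0, -0.0003, 0.0008, 0.0015, 0, 0, 0, -0.0003, 0.0008, 0.0015, 0, 0, 0, -0.0003, 0.0008, 0.0015, 0, 0, 0, -0.0003, 0.0008, 0.0015, 0, 0, 0]' --claw 1

```text
clock: 11.15
tool_pos: [0.4359, -0.1992, 0.0395]
eef_rot: [0.974, 0.226, 0.001, 0.0]
contact_force: [-0.7, -0.2, 0.2]
opening: 0.645
```

send_rows --moves '[0, 0, 0, 0, 0, 0, 0, 0, 0, 0, 0, 0, 0, 0, 0, 0, 0, 0, 0, 0, 0, 0, 0, 0, 0, 0, 0, 0, 0, 0]'

```text
clock: 11.57
tool_pos: [0.4361, -0.1993, 0.0399]
eef_rot: [0.974, 0.226, 0.001, 0.0]
contact_force: [-0.7, 0.7, 5.3]
opening: 0.502
```

send_rows --moves '[0, 0, -0.01, 0, 0, 0, 0, 0, -0.03, 0, 0, 0, 0, 0, -0.06, 0, 0, 0, 0, 0, -0.095, 0, 0, 0, 0, 0, -0.13, 0, 0, 0]'

```text
clock: 11.98
tool_pos: [0.4349, -0.199, 0.1714]
eef_rot: [0.974, 0.226, 0.0, -0.0]
contact_force: [-0.1, -0.7, -1.1]
opening: 0.501
```

```bash
python3 - <<'E'
from h import *
settle(3);s=st();
p=snap('side','s7.png');W=cloud(p);c=s['tool_pos'];print(ring(W,c,c[2]-.0286,.042))
to((.5615,-.0407,.17),np.radians(-64))
E
```

```text
t 12.13 pos [ 0.437  -0.1999  0.1725] q [0.9741 0.2262 0.0032 0.0018] F [-1.1  0.4 -1.4] op 0.501 J [ 0.39  0.66 -0.09  2.09  0.15  0.39 -0.93]
Rm [[0.898, 0.441, 0.007], [0.441, -0.898, -0.002], [0.005, 0.005, -1.0]]
(array([ 0.4372, -0.1978]), 29)
shift [ 0.1826 -0.0872  0.0012] rot [ 0.14 -0.17  0.15] yaw -64.0 cur -63.8 j7 -0.93
```

send_rows --moves '[0.015, -0.007, 0, 0, 0, 0, 0.045, -0.0215, 0, 0, 0, 0, 0.08, -0.038, 0, 0, 0, 0, 0.115, -0.055, 0, 0, 0, 0, 0.145, -0.069, 0, 0, 0, 0]'

```text
clock: 12.6
tool_pos: [0.536, -0.0709, 0.1694]
eef_rot: [0.974, 0.227, 0.0, 0.0]
contact_force: [1.1, 0.3, 0.4]
opening: 0.505
```

send_rows --moves '[0.015, -0.007, 0, 0, 0, 0, 0.026, -0.0115, 0, 0, 0, 0, 0.026, -0.0115, 0, 0, 0, 0, 0.026, -0.0115, 0, 0, 0, 0, 0.026, -0.0115, 0, 0, 0, 0]'

```text
clock: 13.02
tool_pos: [0.5525, -0.0514, 0.1687]
eef_rot: [0.974, 0.226, -0.001, 0.001]
contact_force: [-0.1, 0.5, -0.7]
opening: 0.504
```

```bash
python3 - <<'E'
from h import *
settle(3);s=st();
p=snap('side','s8.png');W=cloud(p);c=s['tool_pos'];print(ring(W,c,c[2]-.0295,.042))
to((.5615,-.0407,.14),np.radians(-64))
cv2.imwrite('pics/s8b.png',cv2.resize(p['image'][110:250,170:310,::-1],None,fx=4,fy=4,interpolation=2))
P=W[blob(W,c,.05,c[2]-.045,c[2]-.026)];P=P[P[:,1]>c[1]+.01];A=np.c_[P[:,:2],np.ones(len(P))];print(np.linalg.lstsq(A,P[:,2],rcond=None)[0],len(P))
E
```

```text
t 13.17 pos [ 0.5532 -0.051   0.1693] q [ 9.742e-01  2.256e-01 -3.000e-04  4.000e-04] F [ 0.4 -1.1 -0.3] op 0.508 J [ 0.04  0.73 -0.05  1.87  0.06  0.54 -1.17]
Rm [[0.898, 0.44, -0.0], [0.44, -0.898, -0.001], [-0.001, 0.001, -1.0]]
(array([ 0.5526, -0.049 ]), 31)
shift [ 0.0116 -0.0055  0.0294] rot [0.03 0.01 0.1 ] yaw -64.0 cur -63.9 j7 -1.17
[ 0.02900506 -0.13309098  0.11785346] 314
```

View pics/s8b.png

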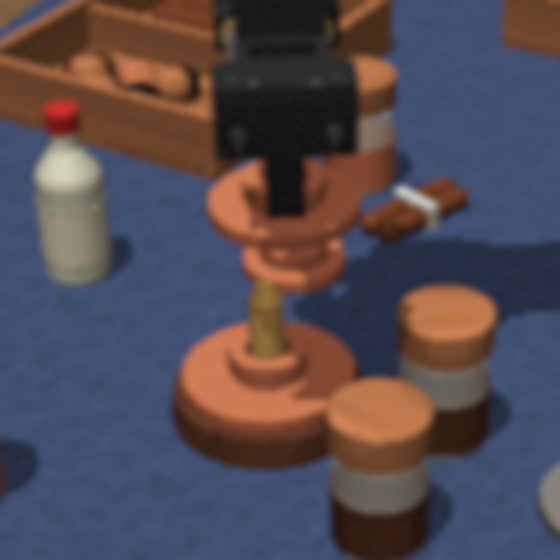

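send_rows --moves '[0.006, -0.003, 0.003, 0, 0, 0, 0.0123, -0.0056, 0.009, 0, 0, 0, 0.0123, -0.0056, 0.017, 0, 0, 0, 0.0123, -0.0056, 0.024, 0, 0, 0, 0.0123, -0.0056, 0.028, 0, 0, 0]'

```text
clock: 13.63
tool_pos: [0.5614, -0.04, 0.14]
eef_rot: [0.974, 0.226, -0.001, 0.0]
contact_force: [-0.2, -0.0, -1.1]
opening: 0.501
```

```bash
python3 - <<'E'
from h import *
settle(3);s=st();
p=snap('side','s9.png');W=cloud(p);c=s['tool_pos'];print(ring(W,c,c[2]-.0295,.042))
to((.562,-.0403,.12),np.radians(-64))
cv2.imwrite('pics/s9b.png',cv2.resize(p['image'][110:250,170:310,::-1],None,fx=4,fy=4,interpolation=2))
E
```

```text
t 13.78 pos [ 0.5616 -0.0404  0.1407] q [ 9.742e-01  2.258e-01 -8.000e-04  2.000e-04] F [ 0.3 -0.3 -0.1] op 0.508 J [ 0.01  0.78 -0.04  1.86  0.06  0.5  -1.19]
Rm [[0.898, 0.44, -0.001], [0.44, -0.898, -0.001], [-0.002, 0.0, -1.0]]
(array([ 0.5612, -0.0383]), 30)
shift [ 0.0002 -0.0001  0.0212] rot [0.03 0.05 0.09] yaw -64.0 cur -63.9 j7 -1.19
```

View pics/s9b.png

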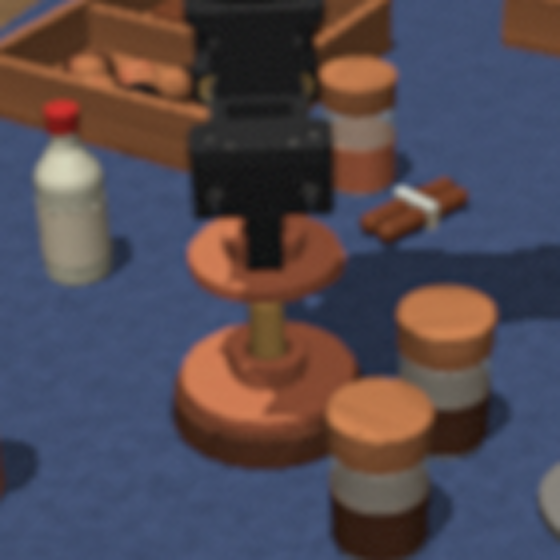

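send_rows --moves '[0.0006, 0, 0.006, 0, 0, 0, 0.0006, 0, 0.016, 0, 0, 0, 0.0006, 0, 0.028, 0, 0, 0, 0.0006, 0, 0.039, 0, 0, 0, 0.0006, 0, 0.046, 0, 0, 0]'

```text
clock: 14.25
tool_pos: [0.5615, -0.0402, 0.0932]
eef_rot: [0.974, 0.226, -0.002, 0.0]
contact_force: [1.0, 0.5, -1.4]
opening: 0.504
```

```bash
python3 - <<'E'
from h import *
settle(2);s=st();to((.562,-.0403,.0857),np.radians(-64))
E
```

```text
t 14.35 pos [ 0.5612 -0.0402  0.0933] q [ 9.742e-01  2.258e-01 -2.000e-03 -1.000e-04] F [-0.3  0.1 -0.7] op 0.507 J [ 0.01  0.86 -0.04  1.88  0.07  0.4  -1.19]
Rm [[0.898, 0.44, -0.004], [0.44, -0.898, -0.001], [-0.004, -0.001, -1.0]]
shift [0.0007 0.0005 0.0076] rot [-0.06  0.22  0.1 ] yaw -64.0 cur -63.9 j7 -1.19
```

send_rows --moves '[0.0006, 0.0004, 0.003, 0, 0.2, 0, 0.0006, 0.0004, 0.005, 0, 0.2, 0, 0.0006, 0.0004, 0.007, 0, 0.2, 0, 0.0006, 0.0004, 0.0085, 0, 0.2, 0, 0.0006, 0.0004, 0.0085, 0, 0.2, 0]'

```text
clock: 14.77
tool_pos: [0.562, -0.0403, 0.0859]
eef_rot: [0.974, 0.226, -0.0, -0.0]
contact_force: [-2.8, 0.9, 8.5]
opening: 0.506
```

```bash
python3 - <<'E'
from h import *
settle(2);s=st();to((.562,-.0403,.0857),np.radians(-64))
E
```

```text
t 14.87 pos [ 0.562  -0.0403  0.0859] q [ 9.742e-01  2.257e-01  0.000e+00 -3.000e-04] F [-2.6  0.   7.6] op 0.506 J [ 0.01  0.88 -0.04  1.88  0.07  0.38 -1.19]
Rm [[0.898, 0.44, -0.0], [0.44, -0.898, 0.001], [0.0, -0.001, -1.0]]
shift [ 0.     -0.      0.0002] rot [-0.04 -0.01  0.09] yaw -64.0 cur -63.9 j7 -1.19
```

Contact (8 N) at the expected height: home. Release.

send_rows --moves '[0, 0, 0, 0, 0, 0, 0, 0, 0, 0, 0, 0, 0, 0, 0, 0, 0, 0, 0, 0, 0, 0, 0, 0, 0, 0, 0, 0, 0, 0]' --claw -0.6

```text
clock: 15.28
tool_pos: [0.562, -0.0403, 0.0858]
eef_rot: [0.974, 0.226, 0.0, -0.0]
contact_force: [-0.1, -0.1, -0.6]
opening: 0.795
```

send_rows --moves '[0, 0, -0.005, 0, 0, 0, 0, 0, -0.025, 0, 0, 0, 0, 0, -0.05, 0, 0, 0, 0, 0, -0.075, 0, 0, 0, 0, 0, -0.09, 0, 0, 0]'

```text
clock: 15.7
tool_pos: [0.5629, -0.0404, 0.1783]
eef_rot: [0.974, 0.226, 0.001, -0.0]
contact_force: [1.4, 0.8, 0.3]
opening: 0.799
```

```bash
python3 - <<'E'
from h import *
settle(2);s=st();
p=snap('side','s10.png');W=cloud(p)
cv2.imwrite('pics/s10b.png',cv2.resize(p['image'][110:250,170:310,::-1],None,fx=4,fy=4,interpolation=2))
for z in(.056,.07): print(z,blob(W,(.562,-.038),.045,z-.003,z+.003).sum())
print(ring(W,(.5615,-.04),.03,.05),ring(W,(.5615,-.04),.056,.042),ring(W,(.612,-.19),.01,.034))
to((.612,-.1899,.16),np.radians(-10)); to((.612,-.1899,.16),np.radians(-64))
E
```

```text
t 15.8 pos [ 0.5638 -0.0405  0.1786] q [9.742e-01 2.256e-01 2.800e-03 3.000e-04] F [ 0.2 -0.1  0.1] op 0.799 J [ 0.02  0.72 -0.05  1.84  0.06  0.57 -1.18]
Rm [[0.898, 0.44, 0.006], [0.44, -0.898, 0.001], [0.005, 0.002, -1.0]]
0.056 370
0.07 124
(array([ 0.5625, -0.0382]), 24) (array([ 0.5616, -0.0381]), 31) (array([ 0.6122, -0.188 ]), 27)
shift [-0.0215  0.1559  0.017 ] rot [  0.1   -0.12 -53.91] yaw -10.0 cur -63.9 j7 -1.18
shift [-0.0215  0.1559  0.017 ] rot [ 0.03 -0.15  0.09] yaw -64.0 cur -63.9 j7 -1.18
```

View pics/s10b.png

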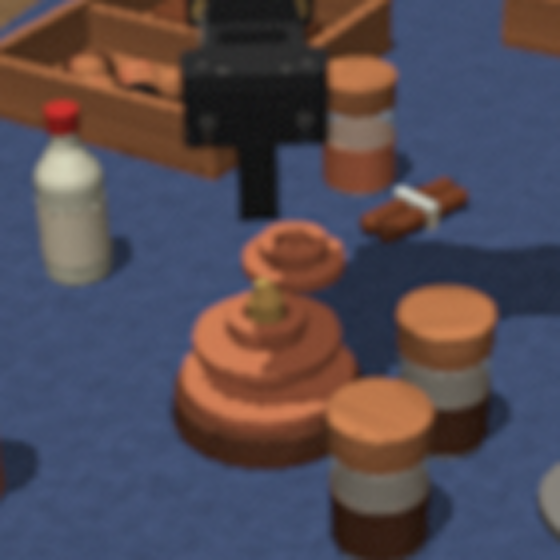

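send_rows --moves '[-0.003, 0.02, 0.003, 0, 0, -6, -0.007, 0.05, 0.006, 0, 0, -13, -0.012, 0.085, 0.01, 0, 0, -20, -0.016, 0.12, 0.013, 0, 0, -27, -0.02, 0.145, 0.016, 0, 0, -34]' --claw -1

```text
clock: 16.27
tool_pos: [0.6082, -0.1831, 0.1591]
eef_rot: [0.865, 0.502, 0.0, 0.0]
contact_force: [0.1, 0.4, 0.5]
opening: 1.001
```

```bash
python3 - <<'E'
from h import *
settle(2);s=st();
to((.612,-.1897,.15),np.radians(-25))
E
```

```text
t 16.37 pos [ 0.6074 -0.1866  0.1584] q [ 8.672e-01  4.980e-01 -7.000e-04  1.100e-03] F [0.4 0.1 0.2] op 0.999 J [ 0.36  0.84 -0.25  1.62  0.28  0.72 -0.55]
Rm [[0.504, 0.864, -0.0], [0.864, -0.504, -0.003], [-0.002, 0.001, -1.0]]
shift [-0.0003  0.0055  0.0084] rot [ 0.07  0.13 -5.27] yaw -25.0 cur -30.3 j7 -0.55
```

send_rows --moves '[-0.0005, 0.0055, 0.015, 0, 0, -2, -0.0005, 0.0055, 0.045, 0, 0, -3, -0.0005, 0.0055, 0.075, 0, 0, -3, -0.0005, 0.0055, 0.1, 0, 0, -3, -0.0005, 0.0055, 0.115, 0, 0, -3]'

```text
clock: 16.78
tool_pos: [0.6092, -0.1884, 0.0393]
eef_rot: [0.854, 0.521, -0.003, -0.001]
contact_force: [-0.4, -0.6, 0.2]
opening: 1.0
```

```bash
python3 - <<'E'
from h import *
settle(2);s=st();
p=snap('side');W=cloud(p);print(ring(W,(.612,-.19),.01,.034))
to((.612,-.1897,.0385),np.radians(-27))
E
```

```text
t 16.88 pos [ 0.6093 -0.1885  0.04  ] q [ 0.8537  0.5208 -0.0031 -0.0016] F [-0.8 -0.3  0. ] op 1.0 J [ 0.34  1.01 -0.2   1.64  0.35  0.53 -0.55]
Rm [[0.457, 0.889, -0.007], [0.889, -0.457, -0.001], [-0.004, -0.006, -1.0]]
(array([ 0.6112, -0.1876]), 17)
shift [-0.      0.0013  0.0035] rot [-0.12  0.16 -0.24] yaw -27.0 cur -27.2 j7 -0.55
```

send_rows --moves '[0, 0.0012, 0.002, -0.1, 0.1, 0, 0, 0.0012, 0.002, -0.1, 0.1, 0, 0, 0.0012, 0.002, -0.1, 0.1, 0, 0, 0.0012, 0.002, -0.1, 0.1, 0, 0, 0.0012, 0.002, -0.1, 0.1, 0]'

```text
clock: 17.35
tool_pos: [0.6124, -0.1898, 0.0409]
eef_rot: [0.854, 0.521, -0.0, 0.001]
contact_force: [-0.7, 0.3, -0.3]
opening: 0.999
```

```bash
python3 - <<'E'
from h import *
settle(1);s=st();
to((.612,-.1897,.0385),np.radians(-27))
E
```

```text
t 17.4 pos [ 0.6123 -0.1898  0.0408] q [ 8.538e-01  5.206e-01 -1.000e-04  5.000e-04] F [-0.8 -0.2 -0.1] op 0.999 J [ 0.34  1.01 -0.2   1.64  0.35  0.53 -0.55]
Rm [[0.458, 0.889, 0.0], [0.889, -0.458, -0.001], [-0.001, 0.001, -1.0]]
shift [-0.0001 -0.0003  0.0023] rot [ 0.04  0.04 -0.25] yaw -27.0 cur -27.3 j7 -0.55
```

send_rows --moves '[0, -0.0003, 0.002, 0, 0, 0, 0, -0.0003, 0.002, 0, 0, 0, 0, -0.0003, 0.002, 0, 0, 0, 0, -0.0003, 0.002, 0, 0, 0, 0, -0.0003, 0.002, 0, 0, 0]'

```text
clock: 17.82
tool_pos: [0.612, -0.1896, 0.0387]
eef_rot: [0.854, 0.521, -0.0, 0.0]
contact_force: [-0.3, 0.2, -1.1]
opening: 1.002
```

send_rows --moves '[0, 0, 0, 0, 0, 0, 0, 0, 0, 0, 0, 0, 0, 0, 0, 0, 0, 0, 0, 0, 0, 0, 0, 0, 0, 0, 0, 0, 0, 0]' --claw 1

```text
clock: 18.23
tool_pos: [0.612, -0.1896, 0.0387]
eef_rot: [0.854, 0.521, -0.0, 0.0]
contact_force: [-0.1, -0.1, 0.9]
opening: 0.649
```

send_rows --moves '[0, 0, 0, 0, 0, 0, 0, 0, 0, 0, 0, 0, 0, 0, 0, 0, 0, 0, 0, 0, 0, 0, 0, 0, 0, 0, 0, 0, 0, 0]'

```text
clock: 18.65
tool_pos: [0.612, -0.1896, 0.0387]
eef_rot: [0.854, 0.521, -0.0, 0.0]
contact_force: [0.7, -0.1, 0.2]
opening: 0.509
```

send_rows --moves '[0, 0, -0.01, 0, 0, 0, 0, 0, -0.03, 0, 0, 0, 0, 0, -0.06, 0, 0, 0, 0, 0, -0.095, 0, 0, 0, 0, 0, -0.13, 0, 0, 0]'

```text
clock: 19.07
tool_pos: [0.6114, -0.1893, 0.1703]
eef_rot: [0.854, 0.521, -0.001, 0.0]
contact_force: [0.9, -0.1, 0.5]
opening: 0.511
```

```bash
python3 - <<'E'
from h import *
settle(3);s=st();
p=snap('side','s11.png');W=cloud(p);c=s['tool_pos'];print(ring(W,c,c[2]-.0286,.034))
to((.5618,-.0405,.165))
E
```

```text
t 19.22 pos [ 0.614  -0.1899  0.1725] q [0.8539 0.5205 0.0024 0.0029] F [-0.4 -0.1 -1. ] op 0.511 J [ 0.37  0.83 -0.27  1.59  0.29  0.75 -0.5 ]
Rm [[0.458, 0.889, 0.007], [0.889, -0.458, -0.002], [0.001, 0.007, -1.0]]
(array([ 0.6135, -0.1883]), 23)
shift [ 0.1095 -0.1133  0.0049] rot [ 0.17  0.02 -0.  ] yaw -27.3 cur -27.3 j7 -0.5
```

send_rows --moves '[0.012, -0.0125, 0, 0, 0, 0, 0.035, -0.036, 0, 0, 0, 0, 0.06, -0.062, 0, 0, 0, 0, 0.085, -0.088, 0.002, 0, 0, 0, 0.1, -0.1035, 0.004, 0, 0, 0]'

```text
clock: 19.68
tool_pos: [0.5634, -0.0489, 0.1645]
eef_rot: [0.853, 0.522, -0.001, -0.001]
contact_force: [-0.3, 1.2, -0.6]
opening: 0.514
```

```bash
python3 - <<'E'
from h import *
settle(4);s=st();
p=snap('side','s12.png');W=cloud(p);c=s['tool_pos'];print(ring(W,c,c[2]-.0287,.034))
to((.5618,-.0405,.15))
E
```

```text
t 19.88 pos [ 0.5652 -0.0533  0.1648] q [ 8.535e-01  5.212e-01 -7.000e-04  9.000e-04] F [ 1.4 -1.2 -0.8] op 0.512 J [ 0.15  0.76 -0.23  1.83  0.29  0.59 -0.74]
Rm [[0.457, 0.89, -0.0], [0.89, -0.457, -0.002], [-0.002, 0.001, -1.0]]
(array([ 0.5644, -0.0517]), 23)
shift [ 0.0108 -0.01    0.0149] rot [ 0.11  0.13 -0.  ] yaw -27.3 cur -27.3 j7 -0.74
```

send_rows --moves '[0.006, -0.005, 0.003, 0, 0, 0, 0.011, -0.01, 0.008, 0, 0, 0, 0.011, -0.01, 0.014, 0, 0, 0, 0.011, -0.01, 0.018, 0, 0, 0, 0.011, -0.01, 0.018, 0, 0, 0]'

```text
clock: 20.35
tool_pos: [0.5612, -0.0406, 0.1457]
eef_rot: [0.854, 0.52, -0.002, 0.001]
contact_force: [0.5, -0.8, -0.7]
opening: 0.513
```

```bash
python3 - <<'E'
from h import *
settle(3);s=st();
p=snap('side','s13.png');W=cloud(p);c=s['tool_pos'];print(ring(W,c,c[2]-.0287,.034))
cv2.imwrite('pics/s13b.png',cv2.resize(p['image'][110:250,170:310,::-1],None,fx=4,fy=4,interpolation=2))
to((.562,-.0404,.113))
E
```

```text
t 20.5 pos [ 0.562  -0.0407  0.1468] q [ 8.542e-01  5.200e-01 -5.000e-04  1.500e-03] F [-0.6  1.  -1.5] op 0.513 J [ 0.11  0.78 -0.21  1.85  0.3   0.54 -0.77]
Rm [[0.459, 0.888, 0.001], [0.888, -0.459, -0.003], [-0.002, 0.002, -1.0]]
(array([ 0.5614, -0.0391]), 24)
shift [ 0.0002 -0.0003  0.034 ] rot [ 0.13  0.13 -0.  ] yaw -27.3 cur -27.3 j7 -0.77
```

View pics/s13b.png

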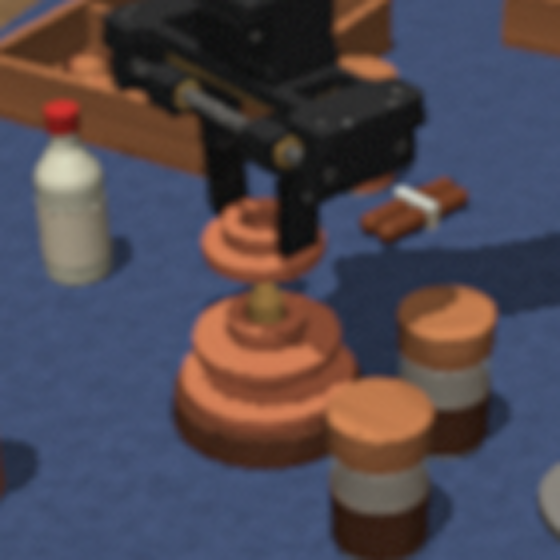

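send_rows --moves '[0.0007, 0, 0.005, 0, 0, 0, 0.0007, 0, 0.012, 0, 0, 0, 0.0007, 0, 0.02, 0, 0, 0, 0.0007, 0, 0.027, 0, 0, 0, 0.0007, 0, 0.032, 0, 0, 0]'

```text
clock: 20.97
tool_pos: [0.5619, -0.0401, 0.1137]
eef_rot: [0.854, 0.52, -0.001, 0.001]
contact_force: [-1.2, 0.5, -1.6]
opening: 0.514
```

```bash
python3 - <<'E'
from h import *
settle(2);s=st();to((.562,-.0402,.1085))
E
```

```text
t 21.07 pos [ 0.5616 -0.0401  0.1137] q [ 0.8541  0.5201 -0.0014  0.001 ] F [ 0.4 -0.4 -0.1] op 0.514 J [ 0.1   0.83 -0.19  1.87  0.31  0.47 -0.79]
Rm [[0.459, 0.888, -0.001], [0.888, -0.459, -0.003], [-0.003, 0.0, -1.0]]
shift [0.0001 0.0004 0.0052] rot [ 0.01  0.2  -0.  ] yaw -27.3 cur -27.3 j7 -0.79
```

send_rows --moves '[0.0001, 0.0003, 0.002, 0, 0.2, 0, 0.0001, 0.0003, 0.004, 0, 0.2, 0, 0.0001, 0.0003, 0.005, 0, 0.2, 0, 0.0001, 0.0003, 0.006, 0, 0.2, 0, 0.0001, 0.0003, 0.006, 0, 0.2, 0]'

```text
clock: 21.48
tool_pos: [0.5619, -0.0402, 0.1086]
eef_rot: [0.854, 0.52, 0.0, 0.0]
contact_force: [-3.0, 0.2, 6.1]
opening: 0.513
```

```bash
python3 - <<'E'
from h import *
settle(2);s=st();to((.562,-.0402,.1085))
E
```

```text
t 21.58 pos [ 0.5619 -0.0402  0.1086] q [8.542e-01 5.200e-01 2.000e-04 3.000e-04] F [-1.5  0.4  5.3] op 0.512 J [ 0.1   0.84 -0.18  1.87  0.32  0.46 -0.79]
Rm [[0.459, 0.888, 0.001], [0.888, -0.459, -0.0], [0.0, 0.001, -1.0]]
shift [0.     0.0001 0.0001] rot [ 0.04 -0.    0.  ] yaw -27.3 cur -27.3 j7 -0.79
```

send_rows --moves '[0, 0, 0, 0, 0, 0, 0, 0, 0, 0, 0, 0, 0, 0, 0, 0, 0, 0, 0, 0, 0, 0, 0, 0, 0, 0, 0, 0, 0, 0]' --claw -0.6

```text
clock: 22.0
tool_pos: [0.562, -0.0402, 0.1085]
eef_rot: [0.854, 0.52, 0.0, 0.0]
contact_force: [0.1, 0.5, 1.0]
opening: 0.802
```

send_rows --moves '[0, 0, -0.005, 0, 0, 0, 0, 0, -0.025, 0, 0, 0, 0, 0, -0.055, 0, 0, 0, 0, 0, -0.085, 0, 0, 0, 0, 0, -0.1, 0, 0, 0]'

```text
clock: 22.42
tool_pos: [0.5632, -0.0401, 0.2119]
eef_rot: [0.854, 0.52, 0.002, 0.001]
contact_force: [0.3, 0.1, 0.5]
opening: 0.798
```

```bash
python3 - <<'E'
from h import *
settle(2);s=st();
p=snap('side','s14.png');W=cloud(p)
cv2.imwrite('pics/s14b.png',cv2.resize(p['image'][110:250,170:310,::-1],None,fx=4,fy=4,interpolation=2))
print(ring(W,(.5615,-.04),.03,.05),ring(W,(.5615,-.04),.056,.042),ring(W,(.5615,-.04),.08,.034))
for i,c in enumerate([(.615,-.3135),(.459,-.054),(.461,.041),(.689,.092)]): print(i,ring(W,c,.085,.027))
W0=np.load('/tmp/side0.npz')['W']
for WW in(W0,W):
  P=WW[blob(WW,(.54,.28),.15,.04,.05)][:,:2]; print(cv2.minAreaRect((P*1000).astype(np.float32)))
W0=np.load('/tmp/top0.npz')['W']
P=W0[blob(W0,(.54,.28),.15,.04,.05)][:,:2]; print(cv2.minAreaRect((P*1000).astype(np.float32)))
E
```

```text
t 22.52 pos [ 0.5638 -0.0401  0.2117] q [0.8542 0.5199 0.0029 0.0019] F [ 0.   0.5 -0.6] op 0.798 J [ 0.14  0.68 -0.25  1.81  0.26  0.68 -0.74]
Rm [[0.459, 0.888, 0.007], [0.888, -0.459, -0.0], [0.003, 0.006, -1.0]]
(array([ 0.5622, -0.0378]), 25) (array([ 0.5619, -0.0384]), 25) (array([ 0.5616, -0.0385]), 27)
0 (array([ 0.6166, -0.3111]), 20)
1 (array([ 0.4597, -0.0526]), 36)
2 (array([0.4621, 0.0421]), 36)
3 (array([0.6894, 0.0937]), 36)
((540.1854858398438, 279.8116760253906), (175.08396911621094, 176.9104461669922), 83.6919937133789)
((540.9166870117188, 280.0173645019531), (175.3641357421875, 177.02870178222656), 84.09988403320312)
((539.9817504882812, 277.0558166503906), (175.24472045898438, 175.7215576171875), 83.24610900878906)
```

View pics/s14b.png

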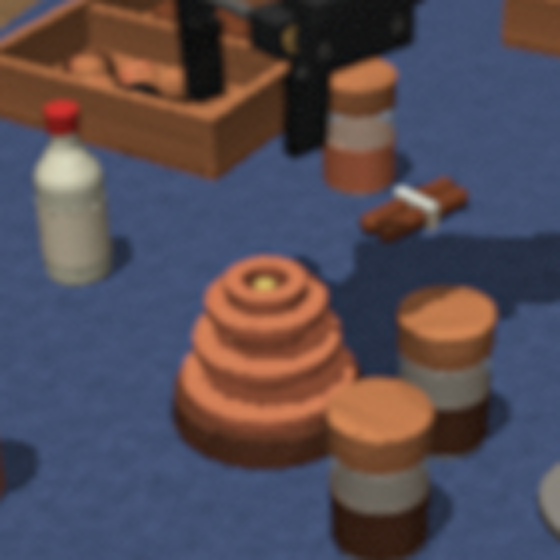

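```bash
python3 - <<'E'
from h import *
to((.4615,.0403,.19),np.radians(38.7))
E
```

```text
shift [ 0.0251 -0.1269  0.0195] rot [ 2.200e-01  4.000e-02 -6.605e+01] yaw 38.7 cur -27.3 j7 -0.74
```

send_rows --moves '[0.003, -0.015, 0, 0, 0, -6, 0.007, -0.04, 0, 0, 0, -13, 0.012, -0.065, 0, 0, 0, -20, 0.017, -0.09, 0, 0, 0, -27, 0.021, -0.11, 0, 0, 0, -34]' --claw -1

```text
clock: 22.98
tool_pos: [0.472, 0.0298, 0.2085]
eef_rot: [0.662, 0.749, 0.0, 0.0]
contact_force: [0.2, -0.5, 0.4]
opening: 0.995
```

```bash
python3 - <<'E'
from h import *
to((.4615,.0403,.19),np.radians(38.7))
E
```

```text
shift [ 0.0117 -0.0092  0.0185] rot [ 1.000e-02  2.000e-02 -3.164e+01] yaw 38.7 cur 7.1 j7 -0.49
```

send_rows --moves '[0.004, -0.003, 0.003, 0, 0, -7, 0.009, -0.007, 0.01, 0, 0, -14, 0.0115, -0.009, 0.018, 0, 0, -21, 0.0115, -0.009, 0.03, 0, 0, -27, 0.0115, -0.009, 0.04, 0, 0, -31]'

```text
clock: 23.4
tool_pos: [0.4606, 0.0402, 0.167]
eef_rot: [0.435, 0.9, -0.001, -0.001]
contact_force: [0.9, -0.2, -1.6]
opening: 0.999
```

```bash
python3 - <<'E'
from h import *
settle(3);s=st()
to((.4615,.0403,.083),np.radians(38.7))
E
```

```text
t 23.55 pos [0.4605 0.0399 0.1673] q [ 0.4386  0.8987 -0.0009 -0.0014] F [-0.  -0.2 -0.8] op 1.001 J [ 0.11  0.69 -0.46  2.12  0.66  0.48 -0.21]
Rm [[-0.615, 0.788, -0.003], [0.788, 0.615, -0.0], [0.002, -0.003, -1.0]]
shift [-0.0005  0.0012  0.0843] rot [-0.17 -0.1  -0.73] yaw 38.7 cur 38.0 j7 -0.21
```

send_rows --moves '[-0.0004, 0.001, 0.015, 0, 0, 0, -0.0004, 0.001, 0.035, 0, 0, 0, -0.0004, 0.001, 0.058, 0, 0, 0, -0.0004, 0.001, 0.076, 0, 0, 0, -0.0004, 0.001, 0.084, 0, 0, 0]'

```text
clock: 23.97
tool_pos: [0.4607, 0.0402, 0.0817]
eef_rot: [0.439, 0.898, -0.002, -0.002]
contact_force: [-0.6, -0.4, -0.1]
opening: 1.0
```

```bash
python3 - <<'E'
from h import *
settle(3);s=st()
to((.4615,.0403,.083),np.radians(38.7))
p=snap('side');cv2.imwrite('pics/s15b.png',cv2.resize(p['image'][160:300,200:340,::-1],None,fx=4,fy=4,interpolation=2))
E
```

```text
t 24.12 pos [0.4611 0.0403 0.0831] q [ 0.439   0.8985 -0.0014 -0.0017] F [-0.1  0.2 -0.4] op 0.999 J [-0.04  0.84 -0.23  2.17  0.85  0.23 -0.37]
Rm [[-0.614, 0.789, -0.004], [0.789, 0.614, -0.001], [0.002, -0.004, -1.0]]
shift [-0.0002  0.0003  0.0001] rot [-0.23 -0.1  -0.78] yaw 38.7 cur 37.9 j7 -0.37
```

View pics/s15b.png

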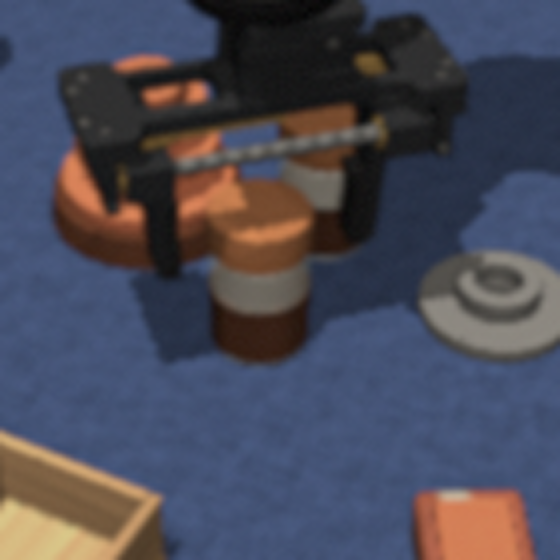

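Fingers straddle the lid cleanly. Close, lift.

send_rows --moves '[0, 0, 0, 0, 0, 0, 0, 0, 0, 0, 0, 0, 0, 0, 0, 0, 0, 0, 0, 0, 0, 0, 0, 0, 0, 0, 0, 0, 0, 0]' --claw 1 --grip_force 28

```text
clock: 24.58
tool_pos: [0.4616, 0.0403, 0.0839]
eef_rot: [0.439, 0.898, -0.001, -0.001]
contact_force: [0.1, -0.0, 1.0]
opening: 0.646
```

send_rows --moves '[0, 0, 0, 0, 0, 0, 0, 0, 0, 0, 0, 0, 0, 0, 0, 0, 0, 0, 0, 0, 0, 0, 0, 0, 0, 0, 0, 0, 0, 0]'

```text
clock: 25.0
tool_pos: [0.4616, 0.0402, 0.0839]
eef_rot: [0.439, 0.898, -0.001, -0.001]
contact_force: [0.3, -0.1, 0.9]
opening: 0.599
```

send_rows --moves '[0, 0, -0.006, 0, 0, 0, 0, 0, -0.02, 0, 0, 0, 0, 0, -0.045, 0, 0, 0, 0, 0, -0.07, 0, 0, 0, 0, 0, -0.09, 0, 0, 0]'

```text
clock: 25.42
tool_pos: [0.4615, 0.0402, 0.1756]
eef_rot: [0.439, 0.898, -0.001, -0.001]
contact_force: [0.1, 0.2, -1.3]
opening: 0.605
```

```bash
python3 - <<'E'
from h import *
settle(3);s=st()
to((.4936,.2406,.17),np.radians(38.7))
p=snap('side');W=cloud(p);c=s['tool_pos'];print(ring(W,c,c[2]+.002,.027))
cv2.imwrite('pics/s16b.png',cv2.resize(p['image'][140:280,200:340,::-1],None,fx=4,fy=4,interpolation=2))
E
```

```text
t 25.57 pos [0.4625 0.0401 0.1752] q [4.395e-01 8.982e-01 1.000e-04 1.000e-04] F [-1.4 -0.6 -0.7] op 0.604 J [ 0.12  0.68 -0.49  2.11  0.66  0.5  -0.21]
Rm [[-0.614, 0.79, 0.0], [0.79, 0.614, 0.0], [-0.0, 0.0, -1.0]]
shift [0.1392 0.1476 0.0052] rot [ 0.02  0.   -0.85] yaw 38.7 cur 37.9 j7 -0.21
(array([0.4614, 0.0406]), 30)
```

View pics/s16b.png

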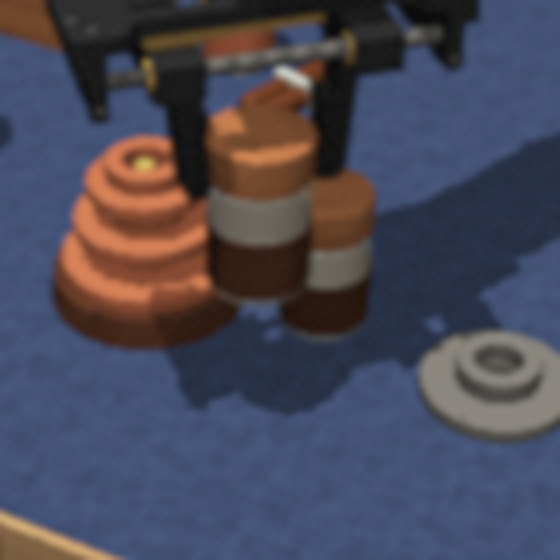

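send_rows --moves '[0.012, 0.013, 0, 0, 0, 0, 0.035, 0.037, 0, 0, 0, 0, 0.06, 0.064, 0, 0, 0, 0, 0.085, 0.09, 0, 0, 0, 0, 0.11, 0.117, 0, 0, 0, 0]'

```text
clock: 26.03
tool_pos: [0.4858, 0.1995, 0.1725]
eef_rot: [0.439, 0.898, -0.002, -0.001]
contact_force: [-0.2, -0.6, -0.9]
opening: 0.602
```

```bash
python3 - <<'E'
from h import *
settle(3);s=st()
to((.4936,.2406,.16),np.radians(38.7))
E
```

```text
t 26.18 pos [0.4859 0.2024 0.1729] q [ 4.368e-01  8.996e-01 -1.000e-04 -1.700e-03] F [-0.8 -1.5 -2.1] op 0.603 J [-0.18  0.74 -0.5   1.94  0.58  0.62 -0.39]
Rm [[-0.618, 0.786, -0.003], [0.786, 0.618, 0.001], [0.003, -0.002, -1.0]]
shift [0.0252 0.0297 0.0129] rot [-0.09 -0.17 -0.5 ] yaw 38.7 cur 38.2 j7 -0.39
```

send_rows --moves '[0.012, 0.014, 0, 0, 0, 0, 0.025, 0.0295, 0, 0, 0, 0, 0.025, 0.0295, 0.005, 0, 0, 0, 0.025, 0.0295, 0.015, 0, 0, 0, 0.025, 0.0295, 0.02, 0, 0, 0]'

```text
clock: 26.6
tool_pos: [0.4926, 0.2376, 0.1507]
eef_rot: [0.437, 0.899, -0.003, -0.002]
contact_force: [-0.6, -0.7, -1.1]
opening: 0.604
```

```bash
python3 - <<'E'
from h import *
settle(4);s=st()
to((.4936,.2406,.0905),np.radians(38.7))
p=snap('side');W=cloud(p);c=s['tool_pos'];print(ring(W,c,c[2]+.002,.027))
cv2.imwrite('pics/s17b.png',cv2.resize(p['image'][200:380,80:280,::-1],None,fx=3,fy=3,interpolation=2))
E
```

```text
t 26.8 pos [0.4933 0.2388 0.1523] q [ 0.4373  0.8993 -0.0011 -0.0019] F [ 0.2 -0.6 -0.9] op 0.606 J [-0.25  0.79 -0.48  1.88  0.59  0.62 -0.44]
Rm [[-0.617, 0.787, -0.004], [0.787, 0.617, -0.0], [0.002, -0.004, -1.0]]
shift [0.0011 0.0016 0.0618] rot [-0.21 -0.14 -0.57] yaw 38.7 cur 38.1 j7 -0.44
(array([0.4922, 0.2395]), 33)
```

View pics/s17b.png

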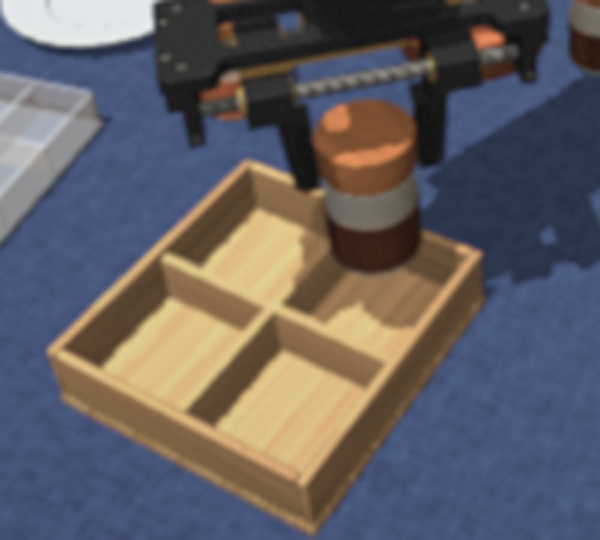

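send_rows --moves '[0.001, 0.0015, 0.008, 0, 0, 0, 0.001, 0.0015, 0.022, 0, 0, 0, 0.001, 0.0015, 0.037, 0, 0, 0, 0.001, 0.0015, 0.05, 0, 0, 0, 0.001, 0.0015, 0.057, 0, 0, 0]'

```text
clock: 27.27
tool_pos: [0.4934, 0.2404, 0.0942]
eef_rot: [0.437, 0.899, -0.001, -0.002]
contact_force: [0.1, -0.6, -1.3]
opening: 0.607
```

```bash
python3 - <<'E'
from h import *
settle(3);s=st()
to((.4936,.2406,.0895),np.radians(38.7))
E
```

```text
t 27.42 pos [0.4937 0.2409 0.0954] q [ 0.4373  0.8993 -0.0009 -0.0019] F [ 0.5  0.4 -2.2] op 0.607 J [-0.3   0.88 -0.4   1.91  0.67  0.5  -0.51]
Rm [[-0.618, 0.786, -0.004], [0.786, 0.618, 0.0], [0.003, -0.003, -1.0]]
shift [-0.0002 -0.0003  0.0059] rot [-0.19 -0.15 -0.56] yaw 38.7 cur 38.1 j7 -0.51
```

send_rows --moves '[0, 0, 0.002, 0, 0, 0, 0, 0, 0.004, 0, 0, 0, 0, 0, 0.0055, 0, 0, 0, 0, 0, 0.006, 0, 0, 0, 0, 0, 0.006, 0, 0, 0]'

```text
clock: 27.83
tool_pos: [0.494, 0.2411, 0.09]
eef_rot: [0.437, 0.899, -0.001, -0.002]
contact_force: [0.1, -0.5, 2.8]
opening: 0.604
```

```bash
python3 - <<'E'
from h import *
settle(2);s=st()
E
```

```text
t 27.93 pos [0.494  0.2411 0.0899] q [ 4.372e-01  8.993e-01 -5.000e-04 -1.600e-03] F [ 0.1 -0.3  3.4] op 0.603 J [-0.31  0.88 -0.39  1.91  0.67  0.48 -0.51]
Rm [[-0.618, 0.786, -0.003], [0.786, 0.618, 0.0], [0.002, -0.002, -1.0]]
```

send_rows --moves '[0, 0, 0, 0, 0, 0, 0, 0, 0, 0, 0, 0, 0, 0, 0, 0, 0, 0, 0, 0, 0, 0, 0, 0, 0, 0, 0, 0, 0, 0]' --claw -0.8

```text
clock: 28.35
tool_pos: [0.4939, 0.2411, 0.0898]
eef_rot: [0.437, 0.899, -0.001, -0.002]
contact_force: [0.3, 0.3, 0.3]
opening: 0.902
```

send_rows --moves '[0, 0, -0.005, 0, 0, 0, 0, 0, -0.02, 0, 0, 0, 0, 0, -0.045, 0, 0, 0, 0, 0, -0.065, 0, 0, 0, 0, 0, -0.075, 0, 0, 0]'

```text
clock: 28.77
tool_pos: [0.4949, 0.2417, 0.1672]
eef_rot: [0.437, 0.899, 0.001, -0.001]
contact_force: [-0.3, 0.2, 0.2]
opening: 0.898
```

```bash
python3 - <<'E'
from h import *
settle(3);s=st()
to((.4593,-.0549,.165),np.radians(38.7))
p=snap('side');W=cloud(p);print(ring(W,(.4945,.243),.091,.027),ring(W,(.459,-.053),.085,.027))
E
```

```text
t 28.92 pos [0.4945 0.241  0.1652] q [ 4.374e-01  8.993e-01 -1.000e-04 -1.300e-03] F [-0.1 -0.3 -0.5] op 0.904 J [-0.25  0.77 -0.49  1.87  0.58  0.64 -0.43]
Rm [[-0.617, 0.787, -0.002], [0.787, 0.617, 0.001], [0.002, -0.001, -1.0]]
shift [-0.2111 -0.2104 -0.    ] rot [-0.08 -0.12 -0.58] yaw 38.7 cur 38.1 j7 -0.43
(array([0.4936, 0.2425]), 36) (array([ 0.4597, -0.053 ]), 36)
```

send_rows --moves '[-0.013, -0.013, 0, 0, 0, 0, -0.038, -0.038, 0, 0, 0, 0, -0.065, -0.065, 0, 0, 0, 0, -0.092, -0.092, 0, 0, 0, 0, -0.119, -0.119, 0, 0, 0, 0]' --claw -1

```text
clock: 29.38
tool_pos: [0.4726, 0.0719, 0.1632]
eef_rot: [0.437, 0.9, -0.002, -0.003]
contact_force: [0.9, -0.7, -1.0]
opening: 1.0
```

```bash
python3 - <<'E'
from h import *
to((.4593,-.0549,.165),np.radians(38.7))
E
```

```text
shift [-0.0914 -0.0888 -0.0016] rot [-0.32 -0.19 -0.51] yaw 38.7 cur 38.2 j7 -0.26
```

send_rows --moves '[-0.025, -0.025, 0, 0, 0, 0, -0.05, -0.049, 0, 0, 0, 0, -0.075, -0.073, 0, 0, 0, 0, -0.09, -0.087, 0, 0, 0, 0, -0.0914, -0.0888, 0, 0, 0, 0]'

```text
clock: 29.8
tool_pos: [0.4571, -0.0604, 0.1618]
eef_rot: [0.44, 0.898, -0.005, -0.004]
contact_force: [0.7, -0.6, 0.4]
opening: 1.0
```

```bash
python3 - <<'E'
from h import *
settle(4);st();to((.4593,-.0549,.083),np.radians(38.7))
E
```

```text
t 30.0 pos [ 0.4594 -0.0531  0.163 ] q [ 0.4359  0.9    -0.0011 -0.0032] F [0.4 0.6 0.2] op 1.001 J [ 0.33  0.7  -0.5   2.12  0.71  0.49 -0.05]
Rm [[-0.62, 0.785, -0.007], [0.785, 0.62, 0.001], [0.005, -0.005, -1.0]]
shift [-0.0017 -0.0008  0.08  ] rot [-0.28 -0.28 -0.39] yaw 38.7 cur 38.3 j7 -0.05
```

send_rows --moves '[-0.0016, -0.0008, 0.015, -0.2, -0.2, 0, -0.0016, -0.0008, 0.035, -0.2, -0.2, 0, -0.0016, -0.0008, 0.055, -0.2, -0.2, 0, -0.0016, -0.0008, 0.072, -0.2, -0.2, 0, -0.0016, -0.0008, 0.08, -0.2, -0.2, 0]'

```text
clock: 30.42
tool_pos: [0.4589, -0.0521, 0.0812]
eef_rot: [0.434, 0.901, -0.0, -0.002]
contact_force: [0.2, -0.5, 0.4]
opening: 0.997
```

```bash
python3 - <<'E'
from h import *
settle(3);st();to((.4593,-.0549,.083),np.radians(38.7))
E
```

```text
t 30.57 pos [ 0.4592 -0.0527  0.0825] q [ 4.343e-01  9.008e-01 -2.000e-04 -1.500e-03] F [ 0.5 -1.1  0.3] op 1.001 J [ 0.17  0.84 -0.26  2.17  0.91  0.24 -0.22]
Rm [[-0.623, 0.782, -0.003], [0.782, 0.623, 0.001], [0.003, -0.002, -1.0]]
shift [-0.0018 -0.0013 -0.0005] rot [-0.1  -0.15 -0.18] yaw 38.7 cur 38.5 j7 -0.22
```

send_rows --moves '[-0.0018, -0.0013, 0, 0, 0, 0, -0.0018, -0.0013, 0, 0, 0, 0, -0.0018, -0.0013, 0, 0, 0, 0, -0.0018, -0.0013, 0, 0, 0, 0, -0.0018, -0.0013, 0, 0, 0, 0]' --claw 1

```text
clock: 30.98
tool_pos: [0.4595, -0.055, 0.0829]
eef_rot: [0.434, 0.901, 0.0, -0.001]
contact_force: [0.3, -0.1, 0.2]
opening: 0.648
```

send_rows --moves '[0, 0, 0, 0, 0, 0, 0, 0, 0, 0, 0, 0, 0, 0, 0, 0, 0, 0, 0, 0, 0, 0, 0, 0, 0, 0, 0, 0, 0, 0]'

```text
clock: 31.4
tool_pos: [0.4595, -0.0551, 0.0829]
eef_rot: [0.434, 0.901, -0.0, -0.001]
contact_force: [-0.2, -0.1, 0.7]
opening: 0.602
```

send_rows --moves '[0, 0, -0.006, 0, 0, 0, 0, 0, -0.02, 0, 0, 0, 0, 0, -0.05, 0, 0, 0, 0, 0, -0.085, 0, 0, 0, 0, 0, -0.115, 0, 0, 0]'

```text
clock: 31.82
tool_pos: [0.459, -0.0551, 0.1998]
eef_rot: [0.434, 0.901, -0.0, -0.002]
contact_force: [0.0, 0.6, -0.9]
opening: 0.602
```

```bash
python3 - <<'E'
from h import *
settle(3);st();to((.5029,.3241,.20),np.radians(38.7))
E
```

```text
t 31.97 pos [ 0.4607 -0.0554  0.1998] q [4.349e-01 9.005e-01 9.000e-04 8.000e-04] F [-0.9 -0.5 -1. ] op 0.605 J [ 0.39  0.64 -0.58  2.09  0.64  0.58  0.02]
Rm [[-0.622, 0.783, 0.002], [0.783, 0.622, 0.001], [-0.001, 0.002, -1.0]]
shift [0.2711 0.269  0.0003] rot [ 0.13  0.04 -0.26] yaw 38.7 cur 38.4 j7 0.02
```

send_rows --moves '[0.012, 0.012, 0, 0, 0, 0, 0.036, 0.036, 0, 0, 0, 0, 0.062, 0.0615, 0, 0, 0, 0, 0.088, 0.087, 0, 0, 0, 0, 0.114, 0.113, 0, 0, 0, 0]'

```text
clock: 32.38
tool_pos: [0.4774, 0.105, 0.1986]
eef_rot: [0.435, 0.9, -0.0, -0.0]
contact_force: [0.4, -0.3, -0.4]
opening: 0.605
```

send_rows --moves '[0.026, 0.026, 0, 0, 0, 0, 0.052, 0.052, 0, 0, 0, 0, 0.078, 0.078, 0, 0, 0, 0, 0.1, 0.1, 0, 0, 0, 0, 0.116, 0.116, 0, 0, 0, 0]'

```text
clock: 32.8
tool_pos: [0.4949, 0.2713, 0.197]
eef_rot: [0.434, 0.901, -0.001, -0.001]
contact_force: [0.6, -0.7, -1.7]
opening: 0.606
```

```bash
python3 - <<'E'
from h import *
settle(4);st();to((.5029,.3241,.18),np.radians(38.7))
E
```

```text
t 33.0 pos [0.4951 0.2673 0.1969] q [ 4.344e-01  9.007e-01 -2.200e-03 -6.000e-04] F [-0.1 -1.3 -0.7] op 0.604 J [-0.26  0.75 -0.55  1.81  0.55  0.75 -0.43]
Rm [[-0.623, 0.783, -0.003], [0.783, 0.623, -0.003], [-0.001, -0.005, -1.0]]
shift [0.0396 0.0415 0.0167] rot [-0.26  0.05 -0.2 ] yaw 38.7 cur 38.5 j7 -0.43
```

send_rows --moves '[0.018, 0.019, 0, 0, 0, 0, 0.034, 0.036, 0, 0, 0, 0, 0.0396, 0.0415, 0.005, 0, 0, 0, 0.0396, 0.0415, 0.012, 0, 0, 0, 0.0396, 0.0415, 0.02, 0, 0, 0]'

```text
clock: 33.42
tool_pos: [0.5028, 0.3219, 0.1754]
eef_rot: [0.435, 0.901, -0.004, -0.0]
contact_force: [0.9, -0.2, -1.3]
opening: 0.606
```

```bash
python3 - <<'E'
from h import *
settle(4);s=st();to((.5029,.3241,.0945),np.radians(38.7))
p=snap('side');W=cloud(p);c=s['tool_pos'];print(ring(W,c,c[2]+.002,.027))
cv2.imwrite('pics/s18b.png',cv2.resize(p['image'][200:380,80:280,::-1],None,fx=3,fy=3,interpolation=2))
E
```

```text
t 33.62 pos [0.5029 0.3218 0.1759] q [ 4.352e-01  9.003e-01 -3.700e-03 -6.000e-04] F [ 0.6  0.2 -1. ] op 0.606 J [-0.35  0.81 -0.53  1.72  0.55  0.78 -0.48]
Rm [[-0.621, 0.784, -0.004], [0.784, 0.621, -0.006], [-0.002, -0.007, -1.0]]
shift [0.002  0.002  0.0814] rot [-0.41  0.12 -0.3 ] yaw 38.7 cur 38.4 j7 -0.48
(array([0.5013, 0.3228]), 34)
```

View pics/s18b.png

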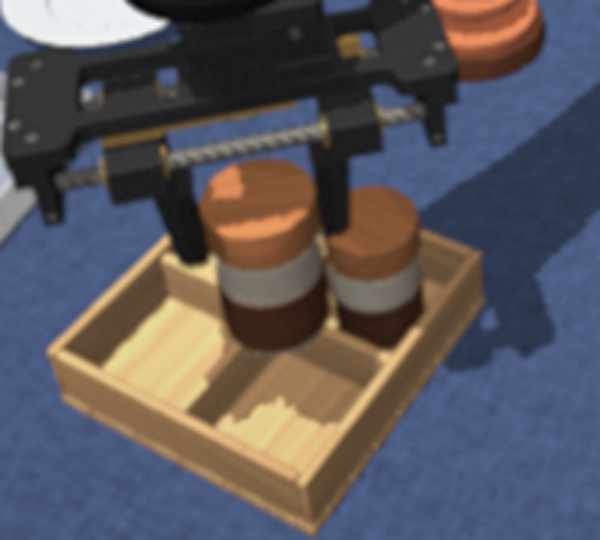

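send_rows --moves '[0.002, 0.002, 0.01, -0.3, 0.1, 0, 0.002, 0.002, 0.03, -0.3, 0.1, 0, 0.002, 0.002, 0.05, -0.3, 0.1, 0, 0.002, 0.002, 0.068, -0.3, 0.1, 0, 0.002, 0.002, 0.079, -0.3, 0.1, 0]'

```text
clock: 34.08
tool_pos: [0.5025, 0.3239, 0.0953]
eef_rot: [0.435, 0.9, -0.001, -0.001]
contact_force: [-0.3, 0.7, -1.5]
opening: 0.602
```

```bash
python3 - <<'E'
from h import *
settle(3);s=st();to((.5029,.3241,.0889),np.radians(38.7))
E
```

```text
t 34.23 pos [0.5028 0.3246 0.0968] q [ 4.351e-01  9.004e-01 -9.000e-04 -4.000e-04] F [ 0.6 -0.6 -1.5] op 0.605 J [-0.4   0.92 -0.45  1.76  0.64  0.62 -0.56]
Rm [[-0.621, 0.783, -0.002], [0.783, 0.621, -0.001], [0.0, -0.002, -1.0]]
shift [-0.0004 -0.0002  0.0079] rot [-0.11 -0.   -0.28] yaw 38.7 cur 38.4 j7 -0.56
```

send_rows --moves '[-0.0003, 0, 0.003, 0, 0, 0, -0.0003, 0, 0.006, 0, 0, 0, -0.0003, 0, 0.0075, 0, 0, 0, -0.0003, 0, 0.0085, 0, 0, 0, -0.0003, 0, 0.0085, 0, 0, 0]'

```text
clock: 34.65
tool_pos: [0.5033, 0.3245, 0.089]
eef_rot: [0.435, 0.9, -0.0, -0.0]
contact_force: [-0.0, -0.9, 2.6]
opening: 0.601
```

```bash
python3 - <<'E'
from h import *
settle(2);s=st()
E
```

```text
t 34.75 pos [0.5033 0.3245 0.089 ] q [ 4.352e-01  9.004e-01 -5.000e-04 -1.000e-04] F [-1.1 -1.3  5.3] op 0.604 J [-0.4   0.93 -0.44  1.76  0.65  0.6  -0.57]
Rm [[-0.621, 0.784, -0.001], [0.784, 0.621, -0.001], [-0.0, -0.001, -1.0]]
```

Touchdown. Release, rise, on to jar3.

send_rows --moves '[0, 0, 0, 0, 0, 0, 0, 0, 0, 0, 0, 0, 0, 0, 0, 0, 0, 0, 0, 0, 0, 0, 0, 0, 0, 0, 0, 0, 0, 0]' --claw -0.8

```text
clock: 35.17
tool_pos: [0.5033, 0.3245, 0.0889]
eef_rot: [0.435, 0.9, -0.0, -0.0]
contact_force: [0.1, 0.2, 0.4]
opening: 0.897
```

send_rows --moves '[0, 0, -0.005, 0, 0, 0, 0, 0, -0.02, 0, 0, 0, 0, 0, -0.045, 0, 0, 0, 0, 0, -0.065, 0, 0, 0, 0, 0, -0.075, 0, 0, 0]'

```text
clock: 35.58
tool_pos: [0.5041, 0.3255, 0.1665]
eef_rot: [0.435, 0.9, 0.001, 0.0]
contact_force: [0.4, -0.6, 0.3]
opening: 0.898
```

```bash
python3 - <<'E'
from h import *
settle(3);s=st()
to((.6892,.0917,.165),np.radians(38.7))
p=snap('side');W=cloud(p);print(ring(W,(.4945,.243),.091,.027),ring(W,(.503,.326),.091,.027),ring(W,(.689,.094),.085,.027))
E
```

```text
t 35.73 pos [0.5036 0.3246 0.1642] q [ 4.352e-01  9.003e-01 -0.000e+00  2.000e-04] F [ 0.4  0.2 -0.3] op 0.897 J [-0.36  0.83 -0.52  1.72  0.57  0.75 -0.5 ]
Rm [[-0.621, 0.784, 0.0], [0.784, 0.621, -0.0], [-0.0, 0.0, -1.0]]
shift [-0.2978  0.0008 -0.0007] rot [ 0.01  0.02 -0.3 ] yaw 38.7 cur 38.4 j7 -0.5
(array([0.494 , 0.2426]), 31) (array([0.5022, 0.3253]), 36) None
```

send_rows --moves '[-0.018, 0, 0, 0, 0, 0, -0.055, 0, 0, 0, 0, 0, -0.092, 0, 0, 0, 0, 0, -0.13, 0, 0, 0, 0, 0, -0.165, 0, 0, 0, 0, 0]' --claw -1

```text
clock: 36.2
tool_pos: [0.6061, 0.1921, 0.1615]
eef_rot: [0.435, 0.9, -0.002, -0.001]
contact_force: [0.7, 0.2, 0.3]
opening: 1.001
```

```bash
python3 - <<'E'
from h import *
settle(3);s=st()
to((.6892,.0917,.165),np.radians(38.7))
p=snap('side','s19.png');W=cloud(p);print(ring(W,(.689,.094),.085,.027),ring(W,(.5022,.3253),.091,.027))
E
```

```text
t 36.35 pos [0.6071 0.1899 0.1611] q [ 4.384e-01  8.988e-01 -3.000e-03 -1.000e-04] F [-1.2  0.   0.5] op 1.004 J [-0.09  0.88 -0.55  1.6   0.58  0.83 -0.21]
Rm [[-0.616, 0.788, -0.003], [0.788, 0.616, -0.005], [-0.002, -0.005, -1.0]]
shift [-0.1279  0.0043 -0.0037] rot [-0.31  0.14 -0.7 ] yaw 38.7 cur 38.0 j7 -0.21
(array([0.6894, 0.094 ]), 36) (array([0.5021, 0.3254]), 36)
```

send_rows --moves '[-0.025, 0.001, 0, 0, 0, 0, -0.06, 0.002, 0, 0, 0, 0, -0.09, 0.003, 0, 0, 0, 0, -0.115, 0.004, 0, 0, 0, 0, -0.1278, 0.0043, 0, 0, 0, 0]'

```text
clock: 36.82
tool_pos: [0.6888, 0.0934, 0.1603]
eef_rot: [0.437, 0.899, -0.003, -0.001]
contact_force: [1.2, -0.4, 0.5]
opening: 0.998
```

```bash
python3 - <<'E'
from h import *
settle(4);s=st()
to((.6892,.0917,.083),np.radians(38.7))
E
```

```text
t 37.02 pos [0.6863 0.0984 0.1611] q [ 0.435   0.9004 -0.0015 -0.0024] F [-0.2  1.4 -0.5] op 1.003 J [ 0.07  0.95 -0.58  1.4   0.57  0.96  0.02]
Rm [[-0.621, 0.783, -0.006], [0.783, 0.621, -0.001], [0.003, -0.005, -1.0]]
shift [-0.0073 -0.0015  0.0781] rot [-0.28 -0.18 -0.28] yaw 38.7 cur 38.4 j7 0.02
```

send_rows --moves '[-0.006, -0.0015, 0.005, -0.2, -0.1, 0, -0.0075, -0.0015, 0.02, -0.2, -0.1, 0, -0.0075, -0.0015, 0.03, -0.2, -0.1, 0, -0.0075, -0.0015, 0.035, -0.2, -0.1, 0, -0.0075, -0.0015, 0.035, -0.2, -0.1, 0]'

```text
clock: 37.43
tool_pos: [0.6879, 0.0915, 0.1236]
eef_rot: [0.435, 0.901, -0.002, -0.003]
contact_force: [0.8, -0.6, 0.3]
opening: 0.998
```

```bash
python3 - <<'E'
from h import *
settle(3);s=st()
to((.6892,.0917,.083),np.radians(38.7))
E
```

```text
t 37.58 pos [0.6896 0.0919 0.1262] q [ 4.349e-01  9.005e-01 -1.000e-04 -9.000e-04] F [ 0.2 -0.3 -0. ] op 1.004 J [ 0.07  1.   -0.56  1.42  0.6   0.9   0.01]
Rm [[-0.622, 0.783, -0.002], [0.783, 0.622, 0.001], [0.002, -0.001, -1.0]]
shift [ 0.     -0.0005  0.0432] rot [-0.05 -0.09 -0.26] yaw 38.7 cur 38.4 j7 0.01
```

send_rows --moves '[0, -0.0003, 0.01, 0, 0, 0, 0, -0.0003, 0.022, 0, 0, 0, 0, -0.0003, 0.034, 0, 0, 0, 0, -0.0003, 0.043, 0, 0, 0, 0, -0.0003, 0.043, 0, 0, 0]'

```text
clock: 38.0
tool_pos: [0.6875, 0.0911, 0.0799]
eef_rot: [0.435, 0.901, -0.002, -0.003]
contact_force: [-0.9, 0.4, 0.7]
opening: 1.002
```

```bash
python3 - <<'E'
from h import *
settle(3);s=st()
to((.6892,.0917,.083),np.radians(38.7))
p=snap('side');cv2.imwrite('pics/s20b.png',cv2.resize(p['image'][140:280,100:240,::-1],None,fx=4,fy=4,interpolation=2))
E
```

```text
t 38.15 pos [0.6894 0.0919 0.0831] q [ 4.350e-01  9.004e-01  0.000e+00 -9.000e-04] F [ 0.  -0.4  0.6] op 0.998 J [ 0.06  1.05 -0.53  1.43  0.63  0.84 -0.01]
Rm [[-0.622, 0.783, -0.002], [0.783, 0.622, 0.001], [0.002, -0.001, -1.0]]
shift [-0.     -0.0003  0.0001] rot [-0.04 -0.1  -0.27] yaw 38.7 cur 38.4 j7 -0.01
```

View pics/s20b.png

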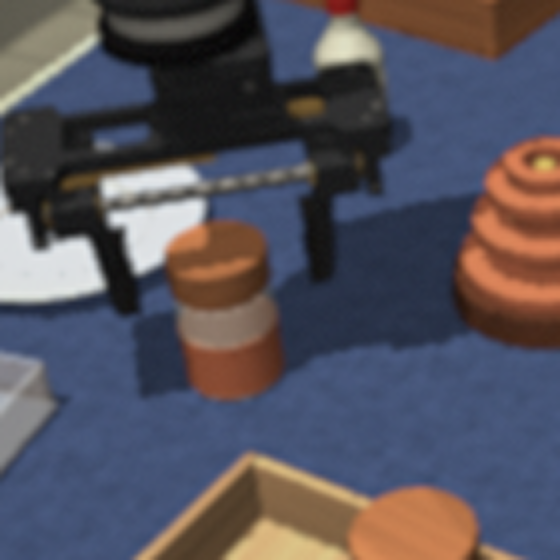

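send_rows --moves '[0, 0, 0, 0, 0, 0, 0, 0, 0, 0, 0, 0, 0, 0, 0, 0, 0, 0, 0, 0, 0, 0, 0, 0, 0, 0, 0, 0, 0, 0]' --claw 1

```text
clock: 38.62
tool_pos: [0.6898, 0.092, 0.0837]
eef_rot: [0.435, 0.9, 0.0, -0.0]
contact_force: [-0.5, 0.1, 0.9]
opening: 0.648
```

send_rows --moves '[0, 0, 0, 0, 0, 0, 0, 0, 0, 0, 0, 0, 0, 0, 0, 0, 0, 0, 0, 0, 0, 0, 0, 0, 0, 0, 0, 0, 0, 0]'

```text
clock: 39.03
tool_pos: [0.6899, 0.0921, 0.0838]
eef_rot: [0.435, 0.9, 0.001, -0.0]
contact_force: [0.6, 0.4, -0.6]
opening: 0.607
```

send_rows --moves '[0, 0, -0.006, 0, 0, 0, 0, 0, -0.02, 0, 0, 0, 0, 0, -0.05, 0, 0, 0, 0, 0, -0.085, 0, 0, 0, 0, 0, -0.115, 0, 0, 0]'

```text
clock: 39.45
tool_pos: [0.6899, 0.092, 0.2015]
eef_rot: [0.435, 0.9, 0.001, -0.0]
contact_force: [0.9, -0.5, -1.7]
opening: 0.604
```

```bash
python3 - <<'E'
from h import *
settle(3);s=st()
to((.5771,.2313,.19),np.radians(38.7))
E
```

```text
t 39.6 pos [0.6915 0.0927 0.2029] q [0.4351 0.9004 0.0026 0.002 ] F [-0.6 -0.5 -2.1] op 0.604 J [ 0.08  0.91 -0.6   1.37  0.54  1.02  0.05]
Rm [[-0.621, 0.784, 0.006], [0.784, 0.621, 0.003], [-0.001, 0.006, -1.0]]
shift [ 0.1797 -0.0036  0.0127] rot [ 0.37  0.08 -0.29] yaw 38.7 cur 38.4 j7 0.05
```

send_rows --moves '[0.015, 0, 0, 0, 0, 0, 0.045, -0.001, 0, 0, 0, 0, 0.08, -0.002, 0, 0, 0, 0, 0.115, -0.002, 0, 0, 0, 0, 0.145, -0.003, 0, 0, 0, 0]'

```text
clock: 40.02
tool_pos: [0.5965, 0.2057, 0.2017]
eef_rot: [0.435, 0.901, 0.002, 0.001]
contact_force: [-0.2, 0.9, -0.8]
opening: 0.605
```

send_rows --moves '[0.02, 0, 0, 0, 0, 0, 0.02, 0, 0.003, 0, 0, 0, 0.02, 0, 0.006, 0, 0, 0, 0.02, 0, 0.01, 0, 0, 0, 0.02, 0, 0.01, 0, 0, 0]'

```text
clock: 40.43
tool_pos: [0.5843, 0.219, 0.19]
eef_rot: [0.436, 0.9, 0.0, 0.0]
contact_force: [-0.0, -0.5, -2.1]
opening: 0.605
```

```bash
python3 - <<'E'
from h import *
settle(4);s=st();to((.5771,.2313,.0958),np.radians(38.7))
p=snap('side');W=cloud(p);c=s['tool_pos'];print(ring(W,c,c[2]+.002,.027))
cv2.imwrite('pics/s21b.png',cv2.resize(p['image'][180:380,80:280,::-1],None,fx=3,fy=3,interpolation=2))
E
```

```text
t 40.63 pos [0.5846 0.2204 0.1915] q [4.354e-01 9.002e-01 1.700e-03 8.000e-04] F [ 0.8 -0.2 -1.4] op 0.602 J [-0.13  0.83 -0.57  1.63  0.56  0.85 -0.25]
Rm [[-0.621, 0.784, 0.003], [0.784, 0.621, 0.002], [0.0, 0.004, -1.0]]
shift [0.0132 0.0005 0.0957] rot [ 0.21 -0.01 -0.33] yaw 38.7 cur 38.4 j7 -0.25
(array([0.5838, 0.2212]), 34)
```

View pics/s21b.png

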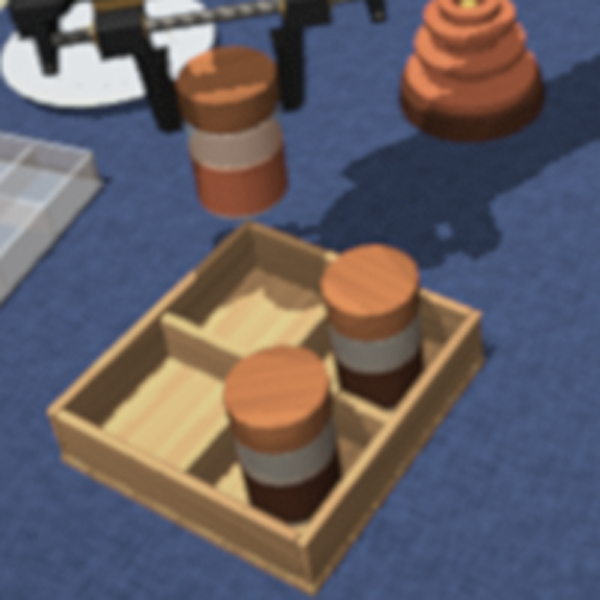

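send_rows --moves '[0.007, 0, 0.003, 0, 0, 0, 0.0132, 0.0005, 0.012, 0, 0, 0, 0.0132, 0.0005, 0.026, 0, 0, 0, 0.0132, 0.0005, 0.035, 0, 0, 0, 0.0132, 0.0005, 0.04, 0, 0, 0]'

```text
clock: 41.1
tool_pos: [0.5757, 0.2314, 0.1499]
eef_rot: [0.435, 0.901, 0.001, -0.0]
contact_force: [0.3, 0.2, -1.8]
opening: 0.602
```

```bash
python3 - <<'E'
from h import *
settle(4);s=st();to((.5771,.2313,.0958),np.radians(38.7))
E
```

```text
t 41.3 pos [0.5769 0.2316 0.1517] q [4.353e-01 9.003e-01 1.900e-03 8.000e-04] F [-0.3  0.1 -1.5] op 0.602 J [-0.16  0.87 -0.54  1.66  0.6   0.77 -0.31]
Rm [[-0.621, 0.784, 0.003], [0.784, 0.621, 0.003], [0.0, 0.004, -1.0]]
shift [-0.0004 -0.0003  0.0559] rot [ 0.24 -0.01 -0.3 ] yaw 38.7 cur 38.4 j7 -0.31
```

send_rows --moves '[0, 0, 0.008, 0.2, 0, 0, 0, 0, 0.022, 0.2, 0, 0, 0, 0, 0.037, 0.2, 0, 0, 0, 0, 0.049, 0.2, 0, 0, 0, 0, 0.055, 0.2, 0, 0]'

```text
clock: 41.72
tool_pos: [0.5766, 0.2313, 0.0951]
eef_rot: [0.435, 0.9, -0.0, -0.0]
contact_force: [-0.6, -0.6, -2.6]
opening: 0.604
```

```bash
python3 - <<'E'
from h import *
settle(3);s=st();to((.5771,.2313,.0898),np.radians(38.7))
E
```

```text
t 41.87 pos [0.577  0.2318 0.0965] q [ 4.353e-01  9.003e-01  2.000e-04 -2.000e-04] F [-0.2 -0.7 -1.6] op 0.605 J [-0.19  0.95 -0.49  1.68  0.65  0.68 -0.36]
Rm [[-0.621, 0.784, -0.0], [0.784, 0.621, 0.001], [0.0, 0.0, -1.0]]
shift [-0.0005 -0.0003  0.0067] rot [ 0.01 -0.03 -0.3 ] yaw 38.7 cur 38.4 j7 -0.36
```

send_rows --moves '[0, 0, 0.003, 0, 0, 0, 0, 0, 0.005, 0, 0, 0, 0, 0, 0.0065, 0, 0, 0, 0, 0, 0.0072, 0, 0, 0, 0, 0, 0.0072, 0, 0, 0]'

```text
clock: 42.28
tool_pos: [0.5772, 0.232, 0.0898]
eef_rot: [0.435, 0.9, 0.0, 0.0]
contact_force: [0.4, -0.0, -0.2]
opening: 0.603
```

```bash
python3 - <<'E'
from h import *
settle(2);s=st()
E
```

```text
t 42.38 pos [0.5772 0.2319 0.0897] q [4.353e-01 9.003e-01 4.000e-04 1.000e-04] F [-0.6 -0.4  1.5] op 0.606 J [-0.19  0.96 -0.48  1.68  0.66  0.67 -0.36]
Rm [[-0.621, 0.784, 0.0], [0.784, 0.621, 0.001], [0.0, 0.001, -1.0]]
```

send_rows --moves '[0, 0, 0, 0, 0, 0, 0, 0, 0, 0, 0, 0, 0, 0, 0, 0, 0, 0, 0, 0, 0, 0, 0, 0, 0, 0, 0, 0, 0, 0]' --claw -0.8

```text
clock: 42.8
tool_pos: [0.5772, 0.2319, 0.0897]
eef_rot: [0.435, 0.9, 0.0, 0.0]
contact_force: [-1.1, 0.4, -0.3]
opening: 0.898
```

send_rows --moves '[0, 0, -0.005, 0, 0, 0, 0, 0, -0.02, 0, 0, 0, 0, 0, -0.045, 0, 0, 0, 0, 0, -0.07, 0, 0, 0, 0, 0, -0.085, 0, 0, 0]'

```text
clock: 43.22
tool_pos: [0.5779, 0.2326, 0.1774]
eef_rot: [0.435, 0.9, 0.002, 0.001]
contact_force: [0.2, 0.4, 0.3]
opening: 0.899
```

```bash
python3 - <<'E'
from h import *
settle(3);s=st()
to((.615,-.315,.17),np.radians(0))
p=snap('side','s22.png');W=cloud(p);print([ring(W,c,.091,.027) for c in((.4945,.243),(.503,.326),(.577,.234))],ring(W,(.615,-.313),.085,.027))
E
```

```text
t 43.37 pos [0.5778 0.2323 0.176 ] q [4.354e-01 9.003e-01 1.500e-03 9.000e-04] F [ 0.5 -0.  -0.5] op 0.902 J [-0.15  0.84 -0.56  1.64  0.57  0.82 -0.29]
Rm [[-0.621, 0.784, 0.003], [0.784, 0.621, 0.002], [-0.0, 0.004, -1.0]]
shift [-0.4521 -0.3107  0.005 ] rot [ 0.2  -0.05 38.38] yaw 0.0 cur 38.4 j7 -0.29
[(array([0.4937, 0.2426]), 36), (array([0.5022, 0.3254]), 36), (array([0.5764, 0.2337]), 36)] (array([ 0.6147, -0.3133]), 33)
```

View pics/s22.png

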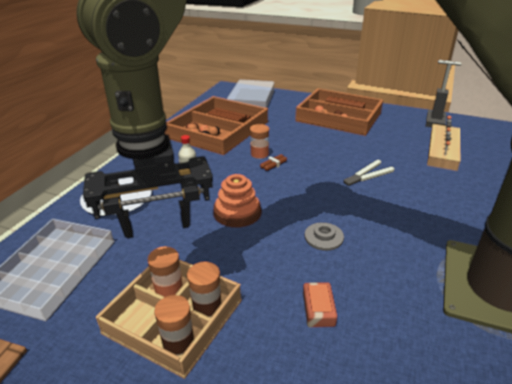

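send_rows --moves '[-0.01, -0.007, -0.005, 0, 0, 0, -0.035, -0.024, -0.01, 0, 0, 0, -0.065, -0.045, -0.01, 0, 0, 0, -0.097, -0.067, -0.01, 0, 0, 0, -0.13, -0.089, -0.01, 0, 0, 0]' --claw -1

```text
clock: 43.83
tool_pos: [0.5871, 0.0719, 0.1836]
eef_rot: [0.435, 0.9, -0.001, -0.001]
contact_force: [1.0, -0.1, -0.8]
opening: 1.0
```

send_rows --moves '[-0.033, -0.0225, 0, 0, 0, 0, -0.066, -0.045, 0, 0, 0, 0, -0.099, -0.0675, 0, 0, 0, 0, -0.132, -0.09, 0, 0, 0, 0, -0.16, -0.109, 0, 0, 0, 0]'

```text
clock: 44.25
tool_pos: [0.5996, -0.1261, 0.1824]
eef_rot: [0.436, 0.9, -0.002, -0.002]
contact_force: [1.0, -0.5, 0.1]
opening: 0.998
```

```bash
python3 - <<'E'
from h import *
settle(2);s=st()
to((.615,-.315,.17),np.radians(38.7))
E
```

```text
t 44.35 pos [ 0.5993 -0.1319  0.1816] q [ 0.4406  0.8977 -0.0046 -0.0009] F [ 0. -0.  0.] op 1.001 J [ 0.47  0.84 -0.6   1.66  0.61  0.85  0.26]
Rm [[-0.612, 0.791, -0.006], [0.791, 0.612, -0.007], [-0.002, -0.009, -1.0]]
shift [-0.1544 -0.0994  0.0128] rot [-0.52  0.13 -0.99] yaw 38.7 cur 37.7 j7 0.26
```

send_rows --moves '[-0.025, -0.016, 0, 0, 0, 0, -0.058, -0.037, 0, 0, 0, 0, -0.09, -0.058, 0, 0, 0, 0, -0.12, -0.077, 0.005, 0, 0, 0, -0.145, -0.093, 0.01, 0, 0, 0]'

```text
clock: 44.77
tool_pos: [0.613, -0.3071, 0.1716]
eef_rot: [0.442, 0.897, -0.005, -0.002]
contact_force: [0.5, -0.4, 0.1]
opening: 0.999
```

```bash
python3 - <<'E'
from h import *
settle(4);s=st()
to((.615,-.315,.13),np.radians(38.7))
E
```

```text
t 44.97 pos [ 0.6131 -0.304   0.1713] q [ 0.4413  0.8973 -0.0045 -0.0023] F [-0.7  1.1 -0. ] op 0.996 J [ 0.69  0.94 -0.62  1.43  0.61  0.98  0.57]
Rm [[-0.61, 0.792, -0.008], [0.792, 0.61, -0.006], [0.0, -0.01, -1.0]]
shift [-0.0099 -0.0048  0.0413] rot [-0.58 -0.02 -1.08] yaw 38.7 cur 37.6 j7 0.57
```

send_rows --moves '[-0.006, -0.003, 0.005, -0.5, 0, 0, -0.01, -0.0048, 0.02, -0.5, 0, 0, -0.01, -0.0048, 0.035, -0.5, 0, 0, -0.01, -0.0048, 0.041, -0.5, 0, 0, -0.01, -0.0048, 0.041, -0.5, 0, 0]'

```text
clock: 45.38
tool_pos: [0.6133, -0.314, 0.1271]
eef_rot: [0.441, 0.898, -0.001, -0.003]
contact_force: [-0.6, 0.9, -1.3]
opening: 1.0
```

```bash
python3 - <<'E'
from h import *
settle(3);s=st()
p=snap('side');W=cloud(p);print(ring(W,(.615,-.313),.085,.027))
to((.615,-.315,.083),np.radians(38.7))
E
```

```text
t 45.53 pos [ 0.6154 -0.3145  0.1304] q [ 4.410e-01  8.975e-01 -3.000e-04 -3.000e-04] F [ 0.6 -0.2 -0.5] op 1.002 J [ 0.7   0.99 -0.6   1.43  0.64  0.92  0.56]
Rm [[-0.611, 0.792, -0.001], [0.792, 0.611, -0.0], [0.0, -0.001, -1.0]]
(array([ 0.6157, -0.3128]), 36)
shift [ 0.0001 -0.0007  0.0478] rot [-0.03  0.02 -1.05] yaw 38.7 cur 37.7 j7 0.56
```

send_rows --moves '[0, -0.0005, 0.01, 0, 0, 0, 0, -0.0005, 0.023, 0, 0, 0, 0, -0.0005, 0.037, 0, 0, 0, 0, -0.0005, 0.0475, 0, 0, 0, 0, -0.0005, 0.0475, 0, 0, 0]'

```text
clock: 46.0
tool_pos: [0.613, -0.3145, 0.0795]
eef_rot: [0.441, 0.898, -0.001, -0.003]
contact_force: [-0.2, -0.2, 0.0]
opening: 1.001
```

send_rows --moves '[0, 0, -0.001, 0, 0, 0, 0, 0, -0.001, 0, 0, 0, 0, 0, -0.001, 0, 0, 0, 0, 0, -0.001, 0, 0, 0, 0, 0, -0.001, 0, 0, 0]'

```text
clock: 46.42
tool_pos: [0.6134, -0.3146, 0.0812]
eef_rot: [0.441, 0.898, -0.001, -0.002]
contact_force: [-0.2, 0.3, 0.0]
opening: 1.001
```

```bash
python3 - <<'E'
from h import *
settle(2);s=st()
to((.615,-.315,.083),np.radians(38.7))
E
```

```text
t 46.52 pos [ 0.6133 -0.3146  0.081 ] q [ 4.409e-01  8.975e-01 -8.000e-04 -2.400e-03] F [-0.5 -0.2  0.6] op 1.001 J [ 0.68  1.06 -0.57  1.45  0.68  0.85  0.53]
Rm [[-0.611, 0.791, -0.005], [0.791, 0.611, 0.001], [0.004, -0.004, -1.0]]
shift [-0.0014  0.0011 -0.002 ] rot [-0.2  -0.21 -1.03] yaw 38.7 cur 37.7 j7 0.53
```

send_rows --moves '[-0.0012, 0.0011, -0.002, -0.2, -0.2, 0, -0.0012, 0.0011, -0.002, -0.2, -0.2, 0, -0.0012, 0.0011, -0.002, -0.2, -0.2, 0, -0.0012, 0.0011, -0.002, -0.2, -0.2, 0, -0.0012, 0.0011, -0.002, -0.2, -0.2, 0]'

```text
clock: 46.93
tool_pos: [0.6148, -0.3149, 0.083]
eef_rot: [0.441, 0.898, -0.0, -0.0]
contact_force: [-0.4, 0.0, -0.4]
opening: 0.997
```

send_rows --moves '[0, 0, 0, 0, 0, 0, 0, 0, 0, 0, 0, 0, 0, 0, 0, 0, 0, 0, 0, 0, 0, 0, 0, 0, 0, 0, 0, 0, 0, 0]' --claw 1

```text
clock: 47.35
tool_pos: [0.6148, -0.3149, 0.083]
eef_rot: [0.441, 0.898, -0.0, -0.0]
contact_force: [-0.2, 0.1, 0.0]
opening: 0.643
```

send_rows --moves '[0, 0, 0, 0, 0, 0, 0, 0, 0, 0, 0, 0, 0, 0, 0, 0, 0, 0, 0, 0, 0, 0, 0, 0, 0, 0, 0, 0, 0, 0]'

```text
clock: 47.77
tool_pos: [0.6148, -0.3149, 0.083]
eef_rot: [0.441, 0.898, 0.0, -0.0]
contact_force: [0.9, 1.0, -0.2]
opening: 0.604
```

send_rows --moves '[0, 0, -0.006, 0, 0, 0, 0, 0, -0.02, 0, 0, 0, 0, 0, -0.05, 0, 0, 0, 0, 0, -0.09, 0, 0, 0, 0, 0, -0.125, 0, 0, 0]'

```text
clock: 48.18
tool_pos: [0.6147, -0.3146, 0.2105]
eef_rot: [0.441, 0.898, 0.0, -0.0]
contact_force: [0.8, -0.7, -1.6]
opening: 0.603
```

```bash
python3 - <<'E'
from h import *
settle(3);s=st()
to((.5864,.3148,.21),np.radians(38.7))
p=snap('side','s23.png')
E
```

```text
t 48.33 pos [ 0.617  -0.3151  0.2128] q [4.411e-01 8.975e-01 6.000e-04 3.700e-03] F [ 0.1 -0.1 -2.5] op 0.603 J [ 0.71  0.9  -0.65  1.38  0.58  1.05  0.62]
Rm [[-0.611, 0.792, 0.007], [0.792, 0.611, -0.002], [-0.006, 0.004, -1.0]]
shift [0.5174 0.3606 0.0011] rot [ 0.24  0.36 -1.04] yaw 38.7 cur 37.7 j7 0.62
```

View pics/s23.png

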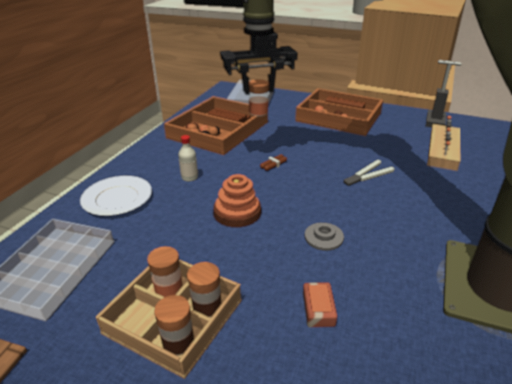

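send_rows --moves '[0.01, 0.01, 0, 0, 0, 0, 0.03, 0.029, 0, 0, 0, 0, 0.053, 0.052, 0, 0, 0, 0, 0.077, 0.075, 0, 0, 0, 0, 0.101, 0.099, 0, 0, 0, 0]'

```text
clock: 48.8
tool_pos: [0.6304, -0.1721, 0.208]
eef_rot: [0.441, 0.898, -0.0, -0.001]
contact_force: [0.4, 0.3, -2.5]
opening: 0.604
```

send_rows --moves '[0.024, 0.0235, 0, 0, 0, 0, 0.048, 0.047, 0, 0, 0, 0, 0.072, 0.07, 0, 0, 0, 0, 0.092, 0.09, 0, 0, 0, 0, 0.1, 0.098, 0, 0, 0, 0]'

```text
clock: 49.22
tool_pos: [0.6455, -0.0251, 0.2069]
eef_rot: [0.437, 0.899, 0.001, -0.003]
contact_force: [0.6, 0.9, -1.3]
opening: 0.602
```

```bash
python3 - <<'E'
from h import *
settle(3);s=st()
to((.5864,.3148,.20),np.radians(38.7))
E
```

```text
t 49.37 pos [ 0.6459 -0.0324  0.2069] q [ 0.4398  0.8981 -0.0012 -0.0018] F [-0.5 -0.7 -1.6] op 0.606 J [ 0.3   0.85 -0.62  1.53  0.56  0.95  0.16]
Rm [[-0.613, 0.79, -0.004], [0.79, 0.613, -0.001], [0.002, -0.004, -1.0]]
shift [0.3108 0.1659 0.0069] rot [-0.22 -0.12 -0.88] yaw 38.7 cur 37.8 j7 0.16
```

send_rows --moves '[0.012, 0.0065, 0, 0, 0, 0, 0.04, 0.021, 0, 0, 0, 0, 0.07, 0.0375, 0, 0, 0, 0, 0.1, 0.0535, 0, 0, 0, 0, 0.13, 0.0695, 0, 0, 0, 0]'

```text
clock: 49.78
tool_pos: [0.6206, 0.1122, 0.2065]
eef_rot: [0.442, 0.897, -0.002, -0.002]
contact_force: [0.2, 0.2, -1.8]
opening: 0.605
```

send_rows --moves '[0.03, 0.016, 0, 0, 0, 0, 0.06, 0.032, 0, 0, 0, 0, 0.09, 0.048, 0, 0, 0, 0, 0.12, 0.064, 0, 0, 0, 0, 0.135, 0.072, 0, 0, 0, 0]'

```text
clock: 50.2
tool_pos: [0.5935, 0.2673, 0.2063]
eef_rot: [0.44, 0.898, -0.001, -0.003]
contact_force: [0.2, 1.8, -2.1]
opening: 0.604
```

```bash
python3 - <<'E'
from h import *
settle(3);s=st()
to((.5864,.3148,.19),np.radians(38.7))
E
```

```text
t 50.35 pos [0.5946 0.2636 0.2059] q [ 0.441   0.8975 -0.0023 -0.0022] F [ 0.1 -0.9 -1.8] op 0.604 J [-0.19  0.84 -0.58  1.52  0.53  0.95 -0.28]
Rm [[-0.611, 0.792, -0.006], [0.792, 0.611, -0.002], [0.002, -0.006, -1.0]]
shift [0.0455 0.0248 0.0158] rot [-0.34 -0.11 -1.04] yaw 38.7 cur 37.7 j7 -0.28
```

send_rows --moves '[0.022, 0.012, 0, 0, 0, 0, 0.042, 0.023, 0, 0, 0, 0, 0.0455, 0.0248, 0.008, 0, 0, 0, 0.0455, 0.0248, 0.015, 0, 0, 0, 0.0455, 0.0248, 0.02, 0, 0, 0]'

```text
clock: 50.77
tool_pos: [0.587, 0.3114, 0.1843]
eef_rot: [0.442, 0.897, -0.004, -0.002]
contact_force: [1.0, -0.1, -2.8]
opening: 0.607
```

```bash
python3 - <<'E'
from h import *
settle(4);s=st();to((.5864,.3148,.095),np.radians(38.7))
p=snap('side');W=cloud(p);c=s['tool_pos'];print(ring(W,c,c[2]+.002,.027))
cv2.imwrite('pics/s24b.png',cv2.resize(p['image'][180:380,80:280,::-1],None,fx=3,fy=3,interpolation=2))
E
```

```text
t 50.97 pos [0.5871 0.3124 0.1854] q [ 0.4422  0.8969 -0.0032 -0.0019] F [ 0.   0.3 -1.6] op 0.604 J [-0.27  0.89 -0.57  1.49  0.54  0.94 -0.35]
Rm [[-0.609, 0.793, -0.006], [0.793, 0.609, -0.004], [0.0, -0.007, -1.0]]
shift [0.0023 0.0016 0.0904] rot [-0.43 -0.03 -1.19] yaw 38.7 cur 37.5 j7 -0.35
(array([0.5865, 0.3134]), 33)
```

View pics/s24b.png

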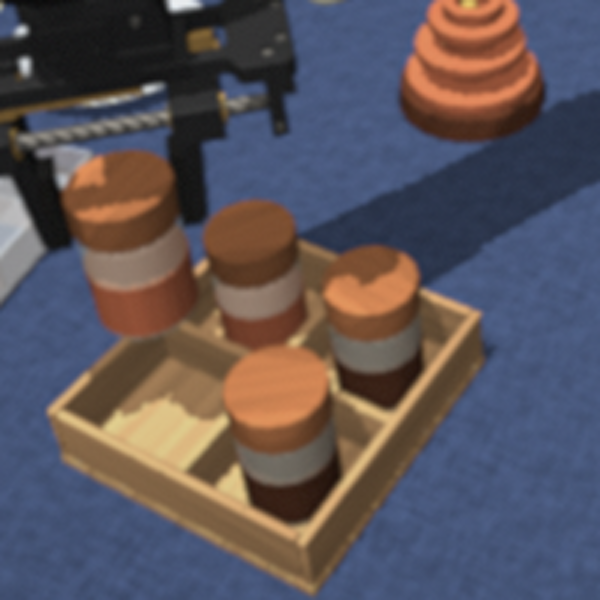

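send_rows --moves '[0.0023, 0.0015, 0.01, -0.4, 0, 0, 0.0023, 0.0015, 0.03, -0.4, 0, 0, 0.0023, 0.0015, 0.053, -0.4, 0, 0, 0.0023, 0.0015, 0.074, -0.4, 0, 0, 0.0023, 0.0015, 0.087, -0.4, 0, 0]'

```text
clock: 51.43
tool_pos: [0.5861, 0.3142, 0.097]
eef_rot: [0.442, 0.897, -0.001, -0.001]
contact_force: [-1.1, -0.1, -1.3]
opening: 0.603
```

```bash
python3 - <<'E'
from h import *
settle(3);s=st();to((.5864,.3148,.089),np.radians(38.7))
E
```

```text
t 51.58 pos [0.5863 0.3151 0.0984] q [ 4.422e-01  8.969e-01 -1.000e-04 -5.000e-04] F [ 0.9  1.1 -1.4] op 0.605 J [-0.3   0.99 -0.51  1.53  0.62  0.78 -0.41]
Rm [[-0.609, 0.793, -0.001], [0.793, 0.609, 0.0], [0.001, -0.001, -1.0]]
shift [-0.0003 -0.0001  0.0094] rot [-0.04 -0.05 -1.19] yaw 38.7 cur 37.5 j7 -0.41
```

send_rows --moves '[0, 0, 0.003, 0, 0, 0, 0, 0, 0.006, 0, 0, 0, 0, 0, 0.0085, 0, 0, 0, 0, 0, 0.0096, 0, 0, 0, 0, 0, 0.0096, 0, 0, 0]'

```text
clock: 52.0
tool_pos: [0.5865, 0.3152, 0.089]
eef_rot: [0.442, 0.897, 0.0, -0.0]
contact_force: [-0.4, -0.0, -1.7]
opening: 0.604
```

```bash
python3 - <<'E'
from h import *
settle(2);s=st()
E
```

```text
t 52.1 pos [0.5864 0.3152 0.0891] q [ 4.422e-01  8.969e-01  0.000e+00 -5.000e-04] F [-0.3 -0.1 -1.6] op 0.606 J [-0.31  1.   -0.5   1.54  0.62  0.77 -0.42]
Rm [[-0.609, 0.793, -0.001], [0.793, 0.609, 0.0], [0.001, -0.0, -1.0]]
```

Not yet touching; 1 mm more.

send_rows --moves '[0, 0, 0.0005, 0, 0, 0, 0, 0, 0.001, 0, 0, 0, 0, 0, 0.001, 0, 0, 0, 0, 0, 0.001, 0, 0, 0, 0, 0, 0.001, 0, 0, 0]'

```text
clock: 52.52
tool_pos: [0.5865, 0.3153, 0.0889]
eef_rot: [0.442, 0.897, 0.0, -0.0]
contact_force: [-1.9, -0.8, 4.4]
opening: 0.604
```

send_rows --moves '[0, 0, 0, 0, 0, 0, 0, 0, 0, 0, 0, 0, 0, 0, 0, 0, 0, 0, 0, 0, 0, 0, 0, 0, 0, 0, 0, 0, 0, 0]'

```text
clock: 52.93
tool_pos: [0.5866, 0.3154, 0.0889]
eef_rot: [0.442, 0.897, 0.0, -0.0]
contact_force: [-0.1, -0.2, 1.9]
opening: 0.605
```

Touchdown. Release and retreat up, then toward the robot's right, clear of everything.

send_rows --moves '[0, 0, 0, 0, 0, 0, 0, 0, 0, 0, 0, 0, 0, 0, 0, 0, 0, 0, 0, 0, 0, 0, 0, 0, 0, 0, 0, 0, 0, 0]' --claw -0.8

```text
clock: 53.35
tool_pos: [0.5866, 0.3154, 0.0889]
eef_rot: [0.442, 0.897, 0.0, -0.0]
contact_force: [0.0, 0.4, -1.2]
opening: 0.9
```

send_rows --moves '[0, 0, -0.005, 0, 0, 0, 0, 0, -0.02, 0, 0, 0, 0, 0, -0.05, 0, 0, 0, 0, 0, -0.085, 0, 0, 0, 0, 0, -0.12, 0, 0, 0]'

```text
clock: 53.77
tool_pos: [0.5863, 0.3153, 0.2111]
eef_rot: [0.442, 0.897, 0.0, -0.0]
contact_force: [0.5, 0.3, 0.3]
opening: 0.9
```

```bash
python3 - <<'E'
from h import *
settle(2);s=st();to((.5,-.25,.25),np.radians(38.7))
p=snap('side','s25.png');W=cloud(p)
print([ring(W,c,.091,.027) for c in((.4945,.243),(.503,.326),(.577,.234),(.587,.317))])
E
```

```text
t 53.87 pos [0.5894 0.3184 0.2169] q [0.4424 0.8968 0.0064 0.0025] F [ 0.7  0.5 -0.3] op 0.901 J [-0.27  0.85 -0.58  1.46  0.52  0.97 -0.34]
Rm [[-0.608, 0.793, 0.01], [0.794, 0.608, 0.009], [0.001, 0.014, -1.0]]
shift [-0.3967 -0.4163 -0.0392] rot [ 0.78 -0.05 -1.22] yaw 38.7 cur 37.5 j7 -0.34
[(array([0.4938, 0.2426]), 36), (array([0.5021, 0.3253]), 36), (array([0.5765, 0.2336]), 36), (array([0.5861, 0.3162]), 36)]
```

View pics/s25.png

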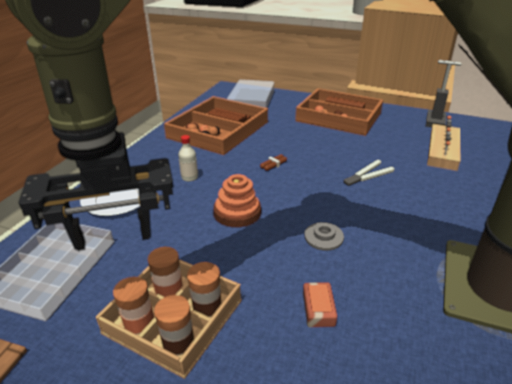

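send_rows --moves '[-0.01, -0.01, -0.003, 0, 0, 0, -0.035, -0.037, -0.006, 0, 0, 0, -0.06, -0.063, -0.01, 0, 0, 0, -0.085, -0.089, -0.015, 0, 0, 0, -0.11, -0.115, -0.02, 0, 0, 0]'

```text
clock: 54.33
tool_pos: [0.5623, 0.1564, 0.232]
eef_rot: [0.442, 0.897, 0.003, 0.001]
contact_force: [0.3, 0.2, -0.1]
opening: 0.898
```

send_rows --moves '[-0.025, -0.026, 0, 0, 0, 0, -0.05, -0.0525, 0, 0, 0, 0, -0.075, -0.079, 0, 0, 0, 0, -0.1, -0.105, 0, 0, 0, 0, -0.125, -0.131, 0, 0, 0, 0]'

```text
clock: 54.75
tool_pos: [0.5325, -0.0256, 0.2307]
eef_rot: [0.443, 0.897, 0.001, 0.0]
contact_force: [0.3, -0.4, 0.5]
opening: 0.902
```

send_rows --moves '[-0.025, -0.026, 0, 0, 0, 0, -0.05, -0.0525, 0, 0, 0, 0, -0.075, -0.079, 0, 0, 0, 0, -0.1, -0.105, 0, 0, 0, 0, -0.11, -0.115, 0, 0, 0, 0]'

```text
clock: 55.17
tool_pos: [0.5043, -0.1902, 0.2289]
eef_rot: [0.446, 0.895, -0.001, -0.001]
contact_force: [0.5, -0.2, -0.5]
opening: 0.902
```

```bash
python3 - <<'E'
from h import *
settle(4);s=st()
for n in('top','side'):
  p=snap(n,n+'26.png');W=cloud(p)
  print(n,[ring(W,c,.091,.027) for c in((.4945,.243),(.503,.326),(.577,.234),(.587,.317))])
  print([ring(W,(.5615,-.04),z,rd) for z,rd in((.03,.05),(.056,.042),(.08,.034))], np.nanmax(W[blob(W,(.5615,-.04),.05,.05,.1)][:,2]))
  hub=W[blob(W,(.5615,-.04),.025,.084,.1)][:,2]; print('hub top z',np.median(hub),len(hub))
  W0=np.load('/tmp/%s0.npz'%n)['W']
E
```

```text
t 55.37 pos [ 0.5071 -0.1826  0.2299] q [ 4.429e-01  8.966e-01  1.700e-03 -5.000e-04] F [ 0.3  0.8 -0. ] op 0.903 J [ 0.66  0.69 -0.66  1.85  0.57  0.8   0.35]
Rm [[-0.608, 0.794, 0.001], [0.794, 0.608, 0.003], [0.002, 0.003, -1.0]]
top [(array([0.4933, 0.2382]), 36), (array([0.5027, 0.322 ]), 36), (array([0.5772, 0.2307]), 36), (array([0.5855, 0.3125]), 36)]
[(array([ 0.5615, -0.0411]), 36), (array([ 0.5613, -0.0414]), 36), (array([ 0.5584, -0.0421]), 36)] 0.09544128175581848
hub top z 0.09151841425339698 273
side [(array([0.4939, 0.2425]), 36), (array([0.5023, 0.3253]), 36), (array([0.5768, 0.2335]), 36), (array([0.5862, 0.3162]), 36)]
[(array([ 0.562, -0.038]), 23), (array([ 0.5617, -0.0383]), 24), (array([ 0.5591, -0.0389]), 29)] 0.0932913976503272
hub top z 0.09029477096999974 194
```

View pics/top26.png

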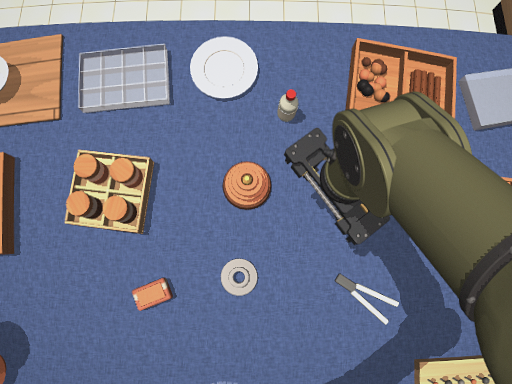

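View pics/side26.png

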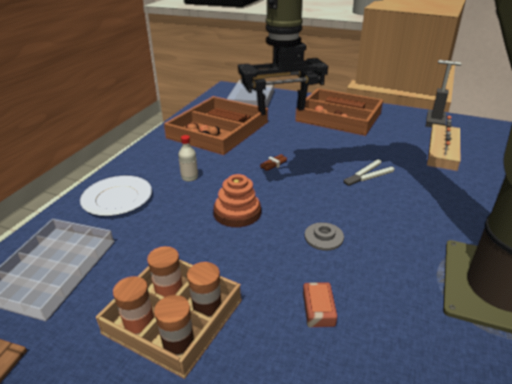

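```bash
python3 - <<'E'
from h import *
for n in('top','side'):
  p=snap(n,n+'27.png');W=cloud(p)
  def pl(c,rad,rin,zl,zh):
    m=blob(W,c,rad,zl,zh)&(np.hypot(W[...,0]-c[0],W[...,1]-c[1])>rin)
    P=W[m]; A=np.c_[P[:,:2]-c,np.ones(len(P))]
    q=np.linalg.lstsq(A,P[:,2],rcond=None)[0]; print(n,np.round(q,4),len(P))
  c=(.559,-.041)
  pl(c,.022,.0,.087,.098); pl(c,.033,.0245,.075,.086); pl((.5615,-.041),.041,.036,.05,.062); pl((.5615,-.041),.049,.044,.024,.036)
  print([ring(W,(.5615,-.04),z,rd) for z,rd in((.03,.05),(.056,.042),(.08,.034),(.092,.023))])
  cv2.imwrite('pics/%s27b.png'%n,cv2.resize(p['image'][150:240,190:310,::-1],None,fx=6,fy=6,interpolation=2))
E
```

```text
top [-0.0093  0.005   0.0918] 231
top [ 0.0005 -0.0045  0.0803] 313
top [ 0.007  -0.0011  0.0562] 227
top [ 0.0037 -0.      0.0304] 212
[(array([ 0.5613, -0.0412]), 36), (array([ 0.5613, -0.0414]), 36), (array([ 0.5582, -0.042 ]), 36), (array([ 0.5581, -0.0421]), 36)]
side [-0.      0.0047  0.0905] 126
side [0.0065 0.0094 0.079 ] 127
side [0.0067 0.0023 0.0547] 93
side [0.0114 0.0025 0.0289] 104
[(array([ 0.5621, -0.038 ]), 23), (array([ 0.5617, -0.0384]), 24), (array([ 0.5591, -0.039 ]), 29), (array([ 0.5592, -0.0389]), 36)]
```

View pics/side27b.png

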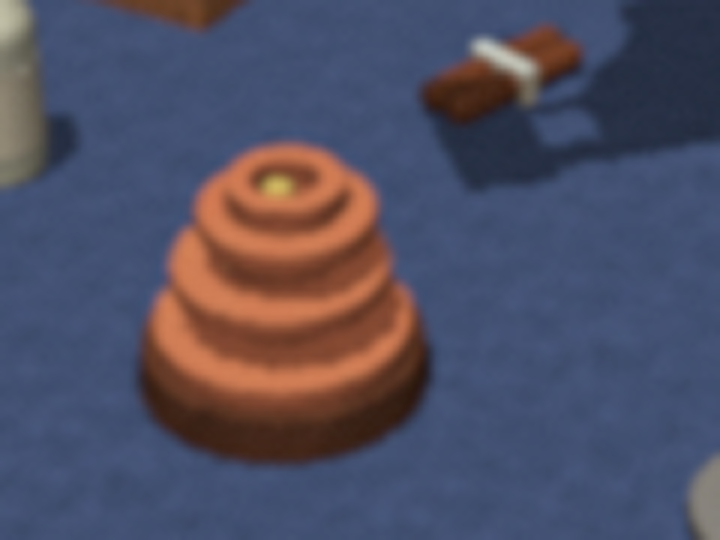

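View pics/top27b.png

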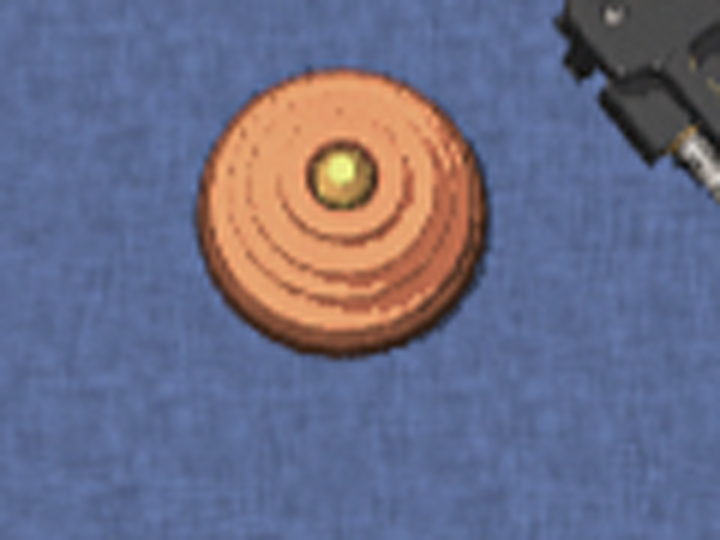

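```bash
python3 - <<'E'
from h import *
print(r.finish_job())
E
```

```text
the job is handed in; nothing more can be done
None
```

The display set is made up and handed in at about 56 s on the robot's clock, well inside the 210 s limit.

- **Tiers:** all three red-brown tiers are on the post, hub up, large then middle then small. In the last top-camera check their disc faces lay at 30.4, 56.2 and 80.3 mm, against 30, 56 and 80 mm expected. They are flat to within about half a degree.
- **Jars:** all four jars were present and stand upright, one to a cell. Each was let go after I felt it touch the crate floor. Their lid tops are at the height expected for a jar on the crate floor, and their centres are within about 2 mm of the cell centres.
- **Handling:** I gripped the tiers at 25 N and the jars at 28 N. I left the cinnamon, pliers, glue bottle and grey look-alike alone. The arm ended raised clear of everything.

**Checks that disagreed:**
- The small tier had slid about 3 mm on the post between its placing and the last check. I did not see what moved it. It is within the hole's play and still flat and fully home, so I left it.
- The two cameras differ by about 3–4 mm in y. I used a value between the two for positions, and both gave the same overall result.

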